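Light up the jar check point

TASK

Get the jar check point ready: with the lamp still standing in its dock, slide the small switch in the slot on its top all the way to on, then lift the lamp out and hang it by its hook on the rack's bar, in the gap between the two hanging caddies, without shifting or dislodging them. Then take the square jar (not the round ones) and set it down gently, upright and centred on the raised white check plate in front of the lamp, leaving the other jars where they are and everything released.

Things in the scene. Friction and masses are not known exactly. Their poses are not given: they have to be found in the camera images.
- lamp: Grey box-shaped inspection lamp, 64 (x) x 40 (y) x 130 (z) mm, about 0.45 kg, standing upright in its dock. Origin: centre of its underside; z up, +y out of the round lens on its front, hook on the back (-y). Grip it across y (40 mm) at its top: its faces are bare above z 83. Hung, its underside is 78 mm below the bar's top and its back faces the bar; it may lean 0.1 rad.
- lamp_slot (a point): Centre of the lamp's top face (z 130), over the middle of the switch slot: a recess 54 mm long (lamp x), 26 mm wide (lamp y), 8 mm deep, closed at both ends, with the switch nub in it. Walls beside it 7 mm, at its ends 5 mm.
- lamp_hook (a point): Middle of the underside of the lamp's steel hook arm (26 mm wide along x), 78 mm above the lamp's underside and 24.5 mm behind its centre (y). The arm, 5 mm thick, spans 9 mm clear behind the back face to a 4 mm thick leg that goes 28 mm down; open below. Hung, this point lies on the bar's top edge.
- switch (a joint): Position of the lamp's slide switch along the lamp's +x, in m: 0 = off, 0.012 = fully on (end stop). Starts at 0 to 0.002. About 1 N to slide, no spring, stays where left.
- switch_nub (a point): Top centre of the white switch nub: 6 mm long (lamp x), 14 mm wide, 7 mm tall from the slot's floor, so 1 mm below the lamp's top. 8 mm to the +x side of the lamp's centre at joint 0, 20 mm when on. When off, 32 mm of slot lies open on its -x side for a fingertip to enter and push it to +x.
- dock: Fixed black charging dock, base plate 100 x 76 mm. Origin: centre of its underside, axes as the lamp standing in it. The lamp stands on its floor, 8 mm above the table, in a pocket with 1.5 mm clearance all round and a rim at 46 mm; the hook is clear above the rim. The lamp lifts straight up, 40 mm to be clear.
- rack: Fixed steel rack. Origin on the table under the bar's middle; x along the bar, +y its front. Flat bar 330 mm long, 5 mm thick (y -2.5 to 2.5), z 100 to 150 mm; 16 mm square posts 164 mm either side, just behind the bar. Dark base plate 6 mm thick, 360 mm wide, y -35 to 180 mm. Lamp and caddies hang on the front side (+y), hooks over the bar's top edge.
- bar_top (a point): Middle of the bar's top edge (z 150 mm), about the middle of the gap between the caddies.
- check_spot (a point): Centre of the upper face of the raised white square check plate (80 x 80 mm, 8 mm thick, top at 14 mm over the table), 130 mm in front of the bar.
- round_caddy: Round steel cup, 76 mm diameter, with black pens, loosely hung on the bar, 0.18 kg. Origin: on the bar's top edge, under the middle of its hook; x along the bar, +y front. Reaches 38 mm either side (x), 82 mm to the front, 78 mm below and 4 mm above the bar's top, pens 32 mm above. Left or right of the gap, 84 to 100 mm from the bar's middle.
- square_caddy: Square steel box caddy, 76 mm wide (x), holding black caps, loosely hung on the bar, 0.18 kg, on the other side of the gap. Origin and axes as for the round caddy. Reaches 38 mm either side, 61 mm to the front, 74 mm below and 4 mm above the bar's top.
- square_jar: The jar to be placed: square glass jar of orange preserve, 54 x 54 mm body, 64 mm tall, with a black round lid 50 mm in diameter above it to 80 mm; about 0.3 kg. Origin: centre of its underside, z up, x and y square to its sides.
- round_jar0: Bystander: round jar, 64 mm diameter, 80 mm tall. Origin: centre of its underside.
- round_jar1: Bystander: round jar like round_jar0.
Mind the look-alikes: they are no part of the job. Leave any green or red look-alike of the lamp alone. What is shaped like the square_jar but green is not meant.

How it is judged:
On the way, in this order (a step that is already met when the one before it is completed fails the run):
1. the switch is slid fully on while the lamp stands in its dock (value of joint switch above 0.009 m and z of lamp in the frame of dock below 0.02 m and horizontal distance between lamp and dock below 0.01 m), for 0.2 s.
2. the lamp hangs by its hook on the bar between the caddies, let go, still on (x of lamp in the frame of rack between -0.035 and 0.035 m and y of lamp in the frame of rack between 0.008 and 0.036 m and z of lamp in the frame of rack between 0.064 and 0.082 m and angle between lamp's own z axis and vertical below 0.2 rad and value of joint switch above 0.009 m and contact force between lamp and the fingers below 0.1 N), for 0.2 s.
3. the square jar is brought down to the check plate in the gripper, not dropped (horizontal distance between square_jar and check_spot below 0.03 m and z of square_jar in the frame of rack below 0.03 m and contact force between square_jar and the fingers above 0.5 N and linear speed of square_jar below 0.2 m/s), for 0.05 s.
4. the square jar stands on the check plate, let go (horizontal distance between square_jar and check_spot below 0.02 m and z of square_jar in the frame of rack between 0.009 and 0.019 m and angle between square_jar's own z axis and vertical below 0.1 rad and contact force between square_jar and the fingers below 0.1 N), for 0.2 s.
At the end, for the whole second after the job is handed in: Switch on (over 9 of 12 mm); lamp at rest, hung by its hook, within 0.2 rad of upright and 35 mm of the bar's middle; both caddies hang within 25 mm and 0.3 rad of their start, the round jars within 30 mm; the square jar at rest, upright within 0.1 rad, on the check plate within 20 mm of its centre (value of joint switch above 0.009 m and x of lamp in the frame of rack between -0.035 and 0.035 m and y of lamp in the frame of rack between 0.008 and 0.036 m and z of lamp in the frame of rack between 0.064 and 0.082 m and angle between lamp's own z axis and vertical below 0.2 rad and linear speed of each of lamp, square_jar below 0.02 m/s and horizontal distance between square_jar and check_spot below 0.02 m and z of square_jar in the frame of rack between 0.009 and 0.019 m and angle between square_jar's own z axis and vertical below 0.1 rad and not (distance of round_caddy from where it was at the start of the episode above 0.025 m or angle between round_caddy's own z axis and vertical above 0.3 rad) and not (distance of square_caddy from where it was at the start of the episode above 0.025 m or angle between square_caddy's own z axis and vertical above 0.3 rad) and distance of each of round_jar0, round_jar1 from where it was at the start of the episode below 0.03 m); the robot touches nothing.
It fails at once if the round caddy is shifted by more than 25 mm or tipped (distance of round_caddy from where it was at the start of the episode above 0.025 m or angle between round_caddy's own z axis and vertical above 0.3 rad).
It fails at once if the square caddy is shifted by more than 25 mm or tipped (distance of square_caddy from where it was at the start of the episode above 0.025 m or angle between square_caddy's own z axis and vertical above 0.3 rad).
It fails at once if a round jar is displaced by more than 30 mm (distance of any of round_jar0, round_jar1 from where it was at the start of the episode above 0.03 m).
It also fails if it takes over 61 s, if anything falls off the work surface, if the arm or the gripper's body presses on something with over 40 N, if the wrist force passes 120 N, or if a joint passes its speed limit or range.

ROBOT

A 6-joint arm with a two-finger parallel gripper is mounted at the origin on the work surface. World frame = base frame: x ahead of the robot, y to its left, z up, the work surface at z = 0. Lengths are in m, angles in rad, forces in N, time in s.
With the tool pointing down it reaches from about 0.35 to 0.775 m from the base axis. Payload 5.5 kg.
Tool frame: the origin (TCP) lies midway between the tips of the shut fingers; the grasp point (between the pads) lies 19 mm behind it (env.tcp_to_grasp is the distance from the TCP to the grasp point, in m); z points along the fingers, y is the direction in which the jaws open and shut (so a half turn about z gives the same grasp; the last joint's range is limited). The gripper opens to 85 mm and grips with 20 to 120 N. Pads are 22 mm wide; open, the fingers measure 114 mm over their backs; the gripper's body (76 mm by 85 mm) begins 54 mm behind the grasp point. The pads swing forward as they close: fully open they stand 13 mm farther back than shut.
Start: joints at [1.135, 0.313, 0.046, 1.304, 0, 1.431], TCP at [0.168, 0.55, 0.231] pointing down, gripper open.
Joint ranges: [-2.76, 2.76], [-0.86, 1.69], [-1.03, 1.26], [-2.2, 2.34], [-1.47, 1.5], [-3.14, 3.14]. Speed limits (rad/s): [2.57, 2.57, 3.14, 3.14, 3.14, 3.14].

INTERFACE

Orientations are given as a unit quaternion [w, x, y, z].
In Python, from workcell import get_state, viewer, hand_in, finder, env gives the robot as it stands.
- The arm moves only by the tool arm_command, never from a script. Its argument "motion" is a list of rows, each an object of numbers: "x", "y", "z": the shift along the tool's x, y, z in mm; "rx", "ry", "rz": the turn, a rotation vector about the tool's x, y, z in degrees; "hand": the closure, from -1 (fully open) to 1 (shut). A call has 1 to 10 rows; each row is the pose to reach, as a shift and turn from the pose commanded when the call began, along the tool's axes at that moment; what a row does not reach only later rows make up. A row lasts 1/8 s, in which the tool goes at most 62.5 mm and 10.7 degrees, less where a joint would pass 70% of its speed; a pose out of reach is approached as far as the arm can. A call with a gripper value outside its range is refused whole. The fingers move at their own pace and stop on an object; "force" is the grip in N (left out, the last holds). Time passes only in rows, so rows that repeat a pose let the fingers close. It gives the time, the measured TCP pose, the force and the opening at its end, in the units of the state.
- get_state(): the state, without advancing time (a new reading comes with each control period).
- viewer.read_camera(name): name is "scene" or "top"; returns a dict with "image" (420x560x3 uint8, red, green, blue), "z_map" (420x560 float32, m along the optical axis (not along the pixel's ray), 0 where there is no reading), "intrinsics" (3x3 intrinsics, pixels), "rvec" (rotation vector, rad) and "tvec" (3), from world to camera coordinates, as OpenCV has them. Camera axes: x right, y down, z forward; pixel columns grow to the right and rows downward; lengths in m; the calibration is good to about 2 mm. A picture is of the moment at which its call begins.
- hand_in(): hands the job in, once; it reports no verdict.
Trained networks look in a picture, given as the dict that the camera call returned (one of the last four; its "shot" number tells which), for a name from the list of things; names that differ only in an ending like _2 or _b are one class to them, and where a whole thing is asked for, a point or a joint stands for the part that bears it (a point fixed in the world has none). Each returns a list of dicts, best first, with "score" (0 to 1); they miss things now and then, are a little off and sometimes report something else, mostly with a low value. They report only what shows in the picture. A call takes as long as a camera call. They do not tell look-alikes from the thing itself.
- finder.find_in(picture, query): "at" ([column, row] in pixels, amid what is visible of it).
- finder.masks_of(picture, query): "region" (420x560 bool, what is visible of it) and "at" ([column, row] in pixels, amid what is visible of it).
The state is a dict: "clock": time; "joint_pos": joint angles; "qvel": joint speeds; "tau": joint torques, N m; "tcp_pos": TCP position; "orientation": TCP orientation; "wrist_force": force on the tool from outside, world axes, zero at the start; "ft_torque": the same for the moment, N m; "finger_gap": finger opening in m.
Only numpy, scipy, OpenCV 4.12 (cv2) and the standard library are available. Lean on these libraries where they do the work, as an engineer would, in place of code of your own. Each camera call takes 0.05 s, during which the arm holds its last target.

## Working session

There is one attempt and no reset: what is moved stays moved. The work goes in short steps, Python scripts to look and compute and a tool call to move; the robot and the scene stay as the last step left them, time stands still between calls to the robot, and variables do not carry over. Pictures are saved under pics/ and viewed, and the job is handed in when it is done.

Besides the shell and the picture viewer there is one more tool, called after ">>>" in YAML: its name, and indented under it one key for each argument. arm_command: Moves the arm, as the interface text tells. Its arguments: {"type":"object","properties":{"motion":{"type":"array","items":{"type":"object","properties":{"x":{"type":"number"},"y":{"type":"number"},"z":{"type":"number"},"rx":{"type":"number"},"ry":{"type":"number"},"rz":{"type":"number"},"hand":{"type":"number"}}}},"force":{"type":"number"}},"required":["motion"]}

```bash
ls; mkdir -p pics; python3 - <<'E'
from workcell import get_state, viewer, finder, env
import cv2,pickle
print(get_state()); print(env.tcp_to_grasp)
for n in("scene","top"):
    p=viewer.read_camera(n); cv2.imwrite(f"pics/{n}0.png",cv2.cvtColor(p["image"],cv2.COLOR_RGB2BGR))
    pickle.dump(p,open(f"{n}0.pkl","wb"))
    print(n,p["intrinsics"],p["rvec"],p["tvec"])
    for q in["lamp","dock","square_jar","round_jar0","round_caddy","square_caddy","switch_nub","bar_top","check_spot","lamp_slot"]:
        print(q,[(round(d["score"],2),[round(float(v)) for v in d["at"]]) for d in finder.find_in(p,q)][:4])
E
```

```text
pics
{'clock': 0.0, 'joint_pos': array([ 1.13542602e+00,  3.14031356e-01,  4.50013684e-02,  1.30359897e+00,
       -2.28246017e-05,  1.43118686e+00]), 'qvel': array([ 1.24952388e-03, -7.31450613e-05,  8.45676870e-05,  2.55072163e-03,
        9.65123677e-04,  9.40815238e-04]), 'tau': array([-6.90024135e-04, -4.80626929e+01,  2.98534173e+01,  1.92019099e-02,
       -1.29031991e-04, -1.56970782e-05]), 'tcp_pos': array([0.16740178, 0.54956909, 0.23040041]), 'orientation': array([-2.48873038e-04,  1.47341951e-01,  9.89085188e-01, -8.81942329e-04]), 'wrist_force': array([ 0.03007744,  0.66876684, -0.13987356]), 'ft_torque': array([ 0.0624878 ,  0.01772639, -0.00121699]), 'finger_gap': 0.08540421901421012}
0.0187
scene [[401.31737902   0.         282.83492021]
 [  0.         401.31737902 207.97400732]
 [  0.           0.           1.        ]] [ 1.16457041  2.41611432 -0.87947713] [ 0.30436865 -0.27437328  1.19972404]
lamp [(0.83, [437, 234]), (0.63, [385, 267]), (0.42, [236, 136])]
dock [(0.57, [371, 296])]
square_jar [(0.58, [337, 207]), (0.56, [381, 220]), (0.38, [384, 267])]
round_jar0 
[... 321 characters left out ...]
42, 331])]
top [[457.11151728   0.         291.82794891]
 [  0.         457.11151728 209.66168488]
 [  0.           0.           1.        ]] [ 2.08017925 -2.14171294  0.19495593] [0.0525171  0.58163438 0.94220311]
lamp [(0.75, [160, 304]), (0.71, [183, 232]), (0.65, [177, 172])]
dock [(0.91, [197, 246])]
square_jar [(0.79, [265, 280]), (0.56, [216, 296])]
round_jar0 [(0.71, [268, 179]), (0.64, [265, 229])]
round_caddy [(0.89, [390, 181])]
square_caddy [(0.78, [400, 265]), (0.22, [268, 178])]
switch_nub [(0.54, [182, 235]), (0.2, [265, 232])]
bar_top [(0.56, [362, 235])]
check_spot [(0.83, [365, 232]), (0.49, [394, 177])]
lamp_slot [(0.77, [183, 231]), (0.73, [162, 303]), (0.55, [181, 172])]
```

View pics/scene0.png

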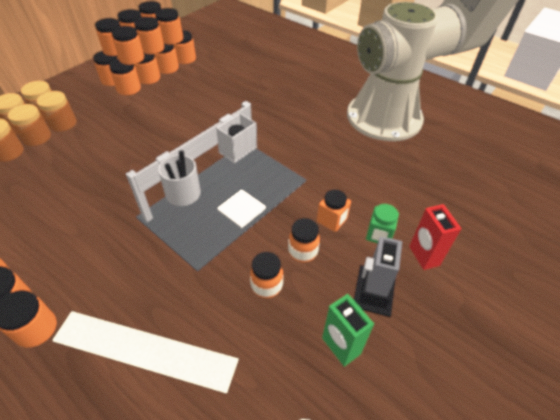

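View pics/top0.png

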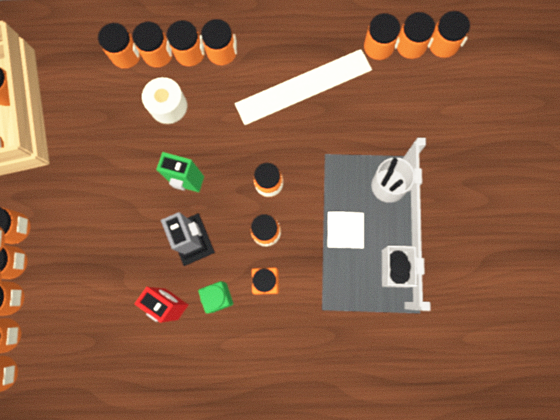

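The scene view shows the grey lamp in its dock at (384,265), between a red look-alike (437,236) and a green one (347,330). The orange square jar is at (335,210), with a green look-alike at (383,222). In the top view the grey lamp is at (183,232), the square jar at (265,280), the round jars at (267,179) and (265,229), the plate at (346,230), and the caddies at (392,180) and (400,267). Next I measure with depth and confirm in a crop.

```bash
cat > h.py <<'E'
import numpy as np,cv2,pickle
def cloud(p):
    K=p["intrinsics"];R=cv2.Rodrigues(np.array(p["rvec"],float))[0];t=np.array(p["tvec"],float).ravel()
    z=p["z_map"];v,u=np.mgrid[:z.shape[0],:z.shape[1]]
    c=np.stack([(u-K[0,2])*z/K[0,0],(v-K[1,2])*z/K[1,1],z],-1)
    w=(c-t)@R; w[z==0]=np.nan; return w
def proj(p,X):
    return cv2.projectPoints(np.atleast_2d(np.array(X,float)),np.array(p["rvec"],float),np.array(p["tvec"],float),np.array(p["intrinsics"]),None)[0][:,0]
def rect(P):
    c=cv2.minAreaRect(P.astype(np.float32)*1000);return c
E
python3 - <<'E'
from h import *
for n in("top","scene"):
    p=pickle.load(open(n+"0.pkl","rb"));w=cloud(p);im=p["image"].astype(int);H=w[...,2]
    print(n,"cam",-cv2.Rodrigues(p["rvec"])[0].T@p["tvec"])
    print("table z",np.nanmedian(H[(abs(w[...,0]-.4)<.5)]))
    def show(name,c,box,zlo,zhi):
        u,v=c;m=np.zeros(H.shape,bool);m[v-box:v+box,u-box:u+box]=1
        m&=(H>zlo)&(H<zhi);P=w[m]
        if len(P)<5: print(name,"none");return
        print(name,len(P),"mean",P.mean(0).round(4),"rect",rect(P[:,:2]))
    if n=="top":
        show("lamp top",(183,232),35,.133,.15);show("dock base",(195,240),40,.004,.012);show("dock rim",(190,238),40,.04,.049)
        show("plate",(346,230),26,.011,.02);show("base",(370,230),90,.004,.009)
        show("bar",(418,225),70,.143,.156)
        show("sqcad",(400,267),25,.125,.165);show("rdcad",(392,180),25,.125,.165)
        show("sqjar lid",(265,280),20,.073,.09);show("sqjar body",(265,280),20,.055,.068)
        show("rj0",(268,179),20,.073,.09);show("rj1",(265,229),20,.073,.09);show("green",(214,297),20,.07,.09)
        show("red",(160,304),30,.12,.16);show("greenl",(180,170),30,.12,.16)
    else:
        show("lamp top",(386,256),30,.133,.15)
        show("sqjar lid",(337,200),20,.073,.09);show("plate",(241,208),26,.011,.02)
        show("rj",(305,231),20,.073,.09);show("rj",(266,266),20,.073,.09)
    x=cv2.cvtColor(p["image"],cv2.COLOR_RGB2BGR)
    cs=[(183,235),(265,280),(395,225)] if n=="top" else [(380,265),(335,210),(200,170)]
    out=np.hstack([cv2.resize(x[c[1]-s:c[1]+s,c[0]-s:c[0]+s],(260,260),interpolation=cv2.INTER_CUBIC) for c,s in zip(cs,(45,45,80))])
    cv2.imwrite(f"pics/crop_{n}.png",out)
E
```

```text
top cam [0.38607966 0.02468921 1.03881482]
table z 0.002138504195779634
lamp top 442 mean [0.5321 0.2687 0.1382] rect ((532.2937622070312, 269.23260498046875), (64.60459899902344, 41.056114196777344), 22.566511154174805)
dock base 865 mean [0.5275 0.2527 0.0068] rect ((533.0750732421875, 261.9267578125), (184.0643768310547, 184.64796447753906), 89.76385498046875)
dock rim 127 mean [0.516  0.2531 0.0461] rect ((532.49658203125, 268.9917297363281), (78.160400390625, 53.79372024536133), 22.833995819091797)
plate 1267 mean [ 0.5427 -0.0836  0.0156] rect ((542.8714599609375, -88.20935821533203), (107.6259994506836, 120.13158416748047), 86.48886108398438)
base 9162 mean [ 0.532  -0.125   0.0066] rect ((549.4795532226562, -145.29739379882812), (423.47613525390625, 414.850341796875), 88.10140991210938)
bar 1124 mean [ 0.5316 -0.1923  0.1509] rect ((533.5887451171875, -174.93048095703125), (87.51020812988281, 277.2563781738281), 87.01234436035156)
sqcad 1167 mean [ 0.4503 -0.1824  0.1438] rect ((448.88934326171875, -180.0892791748047), (68.30220794677734, 97.21856689453125), 86.53742218017578
[... 1248 characters left out ...]
[0.5356 0.268  0.1377] rect ((533.1331176757812, 267.05914306640625), (65.5955581665039, 40.26383972167969), 22.243873596191406)
sqjar lid 342 mean [0.4354 0.0975 0.0802] rect ((433.04833984375, 96.96002960205078), (49.95992660522461, 47.044334411621094), 6.828571319580078)
plate 916 mean [ 0.5456 -0.084   0.0148] rect ((543.6669311523438, -85.03327178955078), (81.80277252197266, 82.06108093261719), 86.66584777832031)
rj 520 mean [0.5468 0.0963 0.0803] rect ((545.4358520507812, 95.83790588378906), (55.43879318237305, 55.3527946472168), 36.23116683959961)
rj 627 mean [0.6608 0.0885 0.0804] rect ((659.522705078125, 87.10832214355469), (56.449241638183594, 54.9945182800293), 18.795364379882812)
```

```bash
python3 -c "
import cv2,numpy as np
cv2.imwrite('pics/crops.png',np.vstack([cv2.imread('pics/crop_top.png'),cv2.imread('pics/crop_scene.png')]))"
```

```text
(no output)
```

View pics/crops.png

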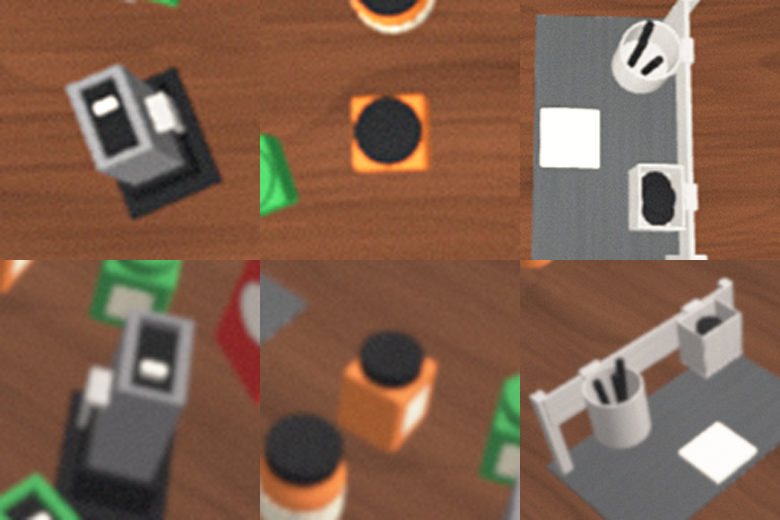

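The crops confirm the grey lamp: its nub is toward the upper end, so lamp +x points to roughly (0.92, 0.38) in world, and its hook faces −y. They also confirm the orange square jar with the black lid at (265,280). Next I fit the rack.

```bash
python3 - <<'E'
from h import *
for n in("top","scene"):
    p=pickle.load(open(n+"0.pkl","rb"));w=cloud(p);im=p["image"].astype(int);H=w[...,2];X,Y=w[...,0],w[...,1]
    g=im.min(-1)
    # plate: white
    m=(g>190)&(H>.008)&(H<.022)&(abs(X-.543)<.06)&(abs(Y+.085)<.06)
    print(n,"plate",rect(w[m][:,:2]),m.sum())
    m=(H>.145)&(H<.156)&(abs(X-.535)<.04)&(Y<-.19)&(Y>-.25)
    P=w[m];print("bar mid",len(P),P.mean(0),P[:,1].min(),P[:,1].max(),np.polyfit(P[:,0]-.54,P[:,1],1))
    # front face of the bar
    m=(H>.108)&(H<.142)&(abs(X-.54)<.045)&(Y<-.18)&(Y>-.25)
    P=w[m]
    if len(P): print("bar front",len(P),np.median(P,0),np.polyfit(P[:,0]-.54,P[:,1],1))
    # caddies: x extents of points above z .1 in front of bar
    for nm,lo,hi in(("sq",.36,.51),("rd",.57,.7)):
        m=(H>.09)&(H<.152)&(X>lo)&(X<hi)&(Y>-.2)&(Y<-.12);P=w[m]
        print(nm,len(P),np.percentile(P[:,0],[1,99]),np.percentile(P[:,1],[1,99]))
    # base plate dark
    m=(H>.003)&(H<.011)&(im.max(-1)<110)&(abs(im[...,0]-im[...,2])<25)&(abs(X-.54)<.22)&(Y<.0)&(Y>-.3)
    k=cv2.morphologyEx(m.astype(np.uint8),cv2.MORPH_OPEN,np.ones((3,3)))>0
    print("base",rect(w[k][:,:2]))
E
```

```text
top plate ((543.7621459960938, -83.69805908203125), (81.55950164794922, 83.6110610961914), 86.68719482421875) 1266
bar mid 137 [ 0.53522052 -0.21226186  0.15116509] -0.21781461920266276 -0.2078393285910099 [-0.058793   -0.21254286]
bar front 191 [ 0.53786141 -0.21065718  0.12561188] [-0.06040496 -0.21076712]
sq 1136 [0.41037912 0.48568074] [-0.19973076 -0.14504631]
rd 590 [0.59026886 0.66332901] [-0.19889871 -0.13646298]
base ((0.0, 0.0), (0.0, 0.0), 0.0)
scene plate ((543.7899169921875, -84.46440887451172), (81.97452545166016, 82.05690002441406), 87.41719055175781) 935
bar mid 114 [ 0.53496925 -0.21426709  0.1492391 ] -0.22155749475156436 -0.20971022520913232 [-0.05638531 -0.21455075]
bar front 340 [ 0.53479032 -0.21299306  0.12720596] [-0.05577002 -0.21326496]
sq 1113 [0.41196231 0.48899558] [-0.19969972 -0.1467218 ]
rd 1004 [0.59290674 0.66654859] [-0.19286441 -0.13815751]
base ((542.9290771484375, -141.61199951171875), (213.9965057373047, 356.4881896972656), 86.80952453613281)
```

```bash
cat > go.py <<'E'
from h import *
from scipy.spatial.transform import Rotation as Ro
from workcell import get_state
def target(pos,yawy_deg,tilt=None):
    """print shift (mm) and rotvec (deg) in the tool axes to reach pos with tool y at world yaw, z down"""
    s=get_state();q=s["orientation"];R0=Ro.from_quat([q[1],q[2],q[3],q[0]]).as_matrix()
    a=np.deg2rad(yawy_deg);y=np.array([np.cos(a),np.sin(a),0]);z=np.array([0,0,-1.]);x=np.cross(y,z)
    R1=np.stack([x,y,z],1)
    d=R0.T@(np.array(pos)-s["tcp_pos"])*1000
    r=np.rad2deg(Ro.from_matrix(R0.T@R1).as_rotvec())
    print("t",s["clock"],"tcp",s["tcp_pos"].round(4),"xaxis",R0[:,0].round(4),"yaxis",R0[:,1].round(4),"zax",R0[:,2].round(4),"F",s["wrist_force"].round(2),"gap",s["finger_gap"]);print("shift",d.round(1),"rot",r.round(2))
E
python3 -c "
from go import *
target([.509,.2964,.2],112.4)"
```

```text
t 1.1 tcp [0.1677 0.55   0.2313] xaxis [-0.9566  0.2915 -0.    ] yaxis [2.915e-01 9.566e-01 1.000e-04] zax [ 1.e-04  1.e-04 -1.e+00] F [-0.52  0.25  0.31] gap 0.08553916998469163
shift [-400.5 -143.1   31.3] rot [  0.     0.   -39.35]
```

>>> arm_command:
  motion:
    - {"x": -400.5,"y": -143,"z": 0,"rz": -39.4,"hand": -0.3}
    - {"x": -400.5,"y": -143,"z": 0,"rz": -39.4,"hand": -0.3}
    - {"x": -400.5,"y": -143,"z": 0,"rz": -39.4,"hand": -0.3}
    - {"x": -400.5,"y": -143,"z": 0,"rz": -39.4,"hand": -0.3}
    - {"x": -400.5,"y": -143,"z": 0,"rz": -39.4,"hand": -0.3}
    - {"x": -400.5,"y": -143,"z": 0,"rz": -39.4,"hand": -0.3}
    - {"x": -400.5,"y": -143,"z": 10,"rz": -39.4,"hand": -0.3}
    - {"x": -400.5,"y": -143,"z": 31,"rz": -39.4,"hand": -0.3}
    - {"x": -400.5,"y": -143,"z": 31,"rz": -39.4,"hand": -0.3}
    - {"x": -400.5,"y": -143,"z": 31,"rz": -39.4,"hand": -0.3}

```text
invalid input at $.motion[0]: expected keys x, y, z, rx, ry, rz, hand
```

```bash
cat > snap.py <<'E'
import sys
from go import *
from workcell import viewer
def snap(tag,crops=None):
    out={}
    for n in("top","scene"):
        p=viewer.read_camera(n);out[n]=p;pickle.dump(p,open(f"{n}_{tag}.pkl","wb"))
    return out
def crop(p,X,s):
    u=proj(p,[X])[0].astype(int);x=cv2.cvtColor(p["image"],cv2.COLOR_RGB2BGR)
    x=cv2.copyMakeBorder(x,s,s,s,s,cv2.BORDER_CONSTANT)
    return cv2.resize(x[u[1]:u[1]+2*s,u[0]:u[0]+2*s],(400,400),interpolation=cv2.INTER_CUBIC),u-s
E
python3 - <<'E'
from snap import *
o=snap("1");target([.509,.2964,.15],112.4)
c=[crop(o[n],[.52,.285,.16],60) for n in o];print([x[1] for x in c])
cv2.imwrite("pics/s1.png",np.hstack([x[0] for x in c]))
E
```

```text
t 1.2 tcp [0.1676 0.5501 0.2313] xaxis [-0.9566  0.2915  0.    ] yaxis [2.915e-01 9.566e-01 1.000e-04] zax [ 0.e+00  1.e-04 -1.e+00] F [ 0.74  0.64 -1.09] gap 0.08549884937412258
shift [-400.5 -143.1   81.3] rot [ 1.000e-02  0.000e+00 -3.935e+01]
[array([103, 174]), array([343, 185])]
```

View pics/s1.png

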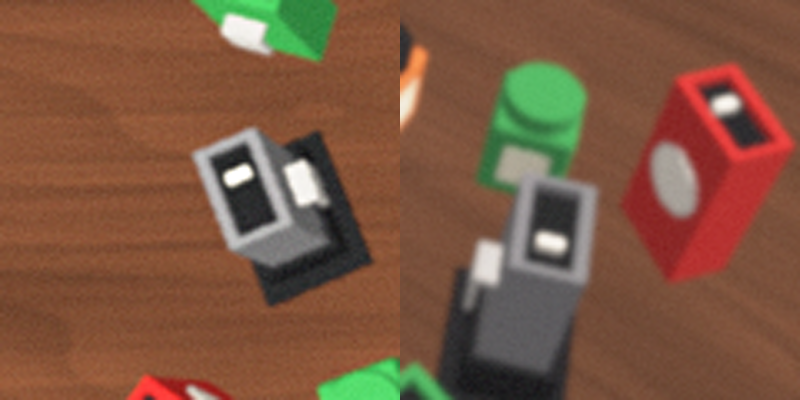

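The move was refused because every row needs all the keys. The view is unchanged: the nub is at the lamp's +x end, at top-view crop (237,177).

>>> arm_command:
  motion:
    - {"x": -400.5,"y": -143,"z": 0,"rx": 0,"ry": 0,"rz": -39.4,"hand": -0.3}
    - {"x": -400.5,"y": -143,"z": 0,"rx": 0,"ry": 0,"rz": -39.4,"hand": -0.3}
    - {"x": -400.5,"y": -143,"z": 0,"rx": 0,"ry": 0,"rz": -39.4,"hand": -0.3}
    - {"x": -400.5,"y": -143,"z": 0,"rx": 0,"ry": 0,"rz": -39.4,"hand": -0.3}
    - {"x": -400.5,"y": -143,"z": 0,"rx": 0,"ry": 0,"rz": -39.4,"hand": -0.3}
    - {"x": -400.5,"y": -143,"z": 0,"rx": 0,"ry": 0,"rz": -39.4,"hand": -0.3}
    - {"x": -400.5,"y": -143,"z": 10,"rx": 0,"ry": 0,"rz": -39.4,"hand": -0.3}
    - {"x": -400.5,"y": -143,"z": 31,"rx": 0,"ry": 0,"rz": -39.4,"hand": -0.3}
    - {"x": -400.5,"y": -143,"z": 31,"rx": 0,"ry": 0,"rz": -39.4,"hand": -0.3}
    - {"x": -400.5,"y": -143,"z": 31,"rx": 0,"ry": 0,"rz": -39.4,"hand": -0.3}

```text
clock: 2.45
tcp_pos: [0.5086, 0.297, 0.2009]
orientation: [0.0, -0.195, 0.981, 0.0]
wrist_force: [-0.4, -0.3, 0.4]
finger_gap: 0.0554
```

```bash
python3 - <<'E'
from snap import *
o=snap("1");target([.509,.2964,.15],112.4)
c=[crop(o[n],[.52,.285,.16],60) for n in o];print([x[1] for x in c])
cv2.imwrite("pics/s1b.png",np.hstack([x[0] for x in c]))
E
```

```text
t 2.55 tcp [0.5087 0.2975 0.2015] xaxis [-0.9236 -0.3834 -0.0016] yaxis [-3.834e-01  9.236e-01  2.000e-04] zax [ 1.4e-03  8.0e-04 -1.0e+00] F [-0.57  0.1   0.5 ] gap 0.05530521627568858
shift [ 0.3 -1.1 51.5] rot [0.01 0.09 0.14]
[array([103, 174]), array([343, 185])]
```

View pics/s1b.png

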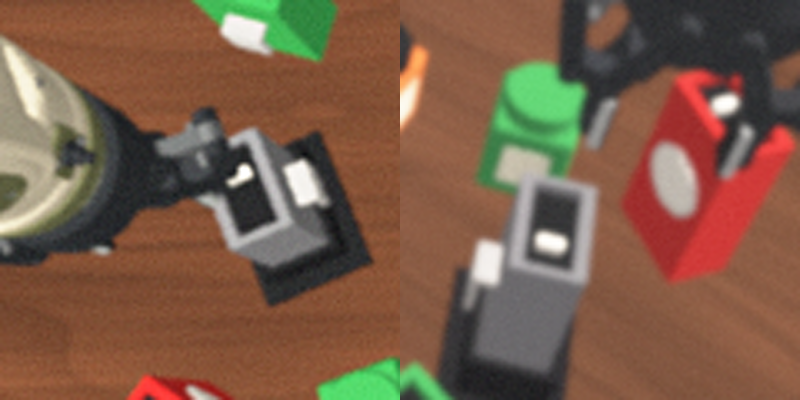

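The fingers show above the lamp: black fingers with grey pads, tips at scene-crop (600,125) and (735,160). I'll measure the tip geometry in the tool frame from depth.

```bash
python3 - <<'E'
from snap import *
s=get_state();q=s["orientation"];R=Ro.from_quat([q[1],q[2],q[3],q[0]]).as_matrix()
for n in("top","scene"):
    p=pickle.load(open(n+"_1.pkl","rb"));w=cloud(p).reshape(-1,3)
    L=(w-s["tcp_pos"])@R*1000
    m=(abs(L[:,0])<35)&(abs(L[:,1])<75)&(L[:,2]>-60)&(L[:,2]<15)&(w[:,2]>.165)
    L=L[m];print(n,len(L))
    for zb in range(-40,12,4):
        for sg in(-1,1):
            k=(L[:,2]>=zb)&(L[:,2]<zb+4)&(np.sign(L[:,1])==sg)
            if k.sum()>3: print(zb,sg,k.sum(),"x",np.percentile(L[k,0],[3,97]).round(1),"y",np.percentile(L[k,1],[3,97]).round(1))
E
```

```text
top 152
-40 -1 5 x [ 6.8 10.5] y [-39.5 -28.3]
-32 -1 4 x [5.8 9.5] y [-41.7 -29.3]
-28 -1 7 x [ 3.4 10.6] y [-41.4 -30.2]
-24 -1 4 x [5.4 7.1] y [-40.8 -35. ]
-20 -1 6 x [ 4.  10.5] y [-41.  -29.2]
-16 -1 5 x [6.  9.9] y [-39.  -31.7]
-16 1 4 x [6.3 9.8] y [26.7 32.6]
scene 693
-40 -1 15 x [-11.6  -6.6] y [-41.9 -30.4]
-40 1 22 x [-12.2   6.1] y [25.2 38.6]
-36 -1 15 x [-11.4  -4.2] y [-43.4 -30.9]
-36 1 24 x [-12.6   7.2] y [25.1 38.3]
-32 -1 18 x [-11.5   4.4] y [-43.5 -31. ]
-32 1 18 x [-12.5   1. ] y [25.2 37.9]
-28 -1 23 x [-12.4  -0.8] y [-43.5 -30.7]
-28 1 20 x [-12.7   7.9] y [25.3 38.1]
-24 -1 13 x [-12.5   1.5] y [-43.  -30.8]
-24 1 19 x [-11.6   7.9] y [25.5 37.4]
-20 -1 17 x [-12.1   2.4] y [-43.6 -32. ]
-20 1 22 x [-12.9   4. ] y [25.3 38.6]
-16 -1 15 x [-11.6  -2.8] y [-42.7 -30.2]
-16 1 17 x [-12.4   7.6] y [25.3 36.9]
-12 -1 9 x [-12.   -6.1] y [-37.8 -30.7]
-12 1 15 x [-12.5   8.4] y [25.4 36.4]
-8 1 9 x [-9.7  8.8] y [25.5 27.3]
```

>>> arm_command:
  motion:
    - {"x": 0,"y": 0,"z": 30,"rx": 0,"ry": 0,"rz": 0,"hand": -0.3}
    - {"x": 0,"y": 0,"z": 58,"rx": 0,"ry": 0,"rz": 0,"hand": -0.3}
    - {"x": 0,"y": 0,"z": 58,"rx": 0,"ry": 0,"rz": 0,"hand": -0.3}
    - {"x": 0,"y": 0,"z": 58,"rx": 0,"ry": 0,"rz": 0,"hand": -0.3}

```text
clock: 3.05
tcp_pos: [0.5094, 0.2973, 0.1439]
orientation: [0.001, -0.195, 0.981, 0.0]
wrist_force: [0.4, -0.6, -0.5]
finger_gap: 0.0554
```

```bash
python3 - <<'E'
from snap import *
o=snap("2");target([.5088,.2975,.135],112.4)
c=[crop(o[n],[.52,.275,.14],35) for n in o];print([x[1] for x in c])
cv2.imwrite("pics/s2.png",np.hstack([x[0] for x in c]))
s=get_state();q=s["orientation"];R=Ro.from_quat([q[1],q[2],q[3],q[0]]).as_matrix()
p=o["scene"];w=cloud(p).reshape(-1,3);L=(w-s["tcp_pos"])@R*1000
m=(abs(L[:,0])<35)&(abs(L[:,1]-35)<30)&(L[:,2]>-60)&(L[:,2]<10)
L=L[m];print(np.sort(L[:,2])[-20:].round(1),np.percentile(L[:,0],[3,97]),np.percentile(L[:,1],[3,97]))
E
```

```text
t 3.15 tcp [0.5099 0.2973 0.1442] xaxis [-0.924  -0.3824 -0.003 ] yaxis [-0.3824  0.924   0.    ] zax [ 0.0028  0.0012 -1.    ] F [ 0.06 -0.67  0.34] gap 0.05554754292180331
shift [1.  0.7 9.2] rot [0.   0.17 0.09]
[array([136, 201]), array([360, 214])]
[-12.8 -12.6 -12.1 -12.  -11.7 -11.4 -11.3 -10.5 -10.4 -10.2 -10.1  -9.2
  -9.   -8.9  -8.5  -8.1  -7.9  -7.8  -7.7  -6.3] [-13.36836027   7.67156359] [25.49395507 54.18862597]
```

View pics/s2.png

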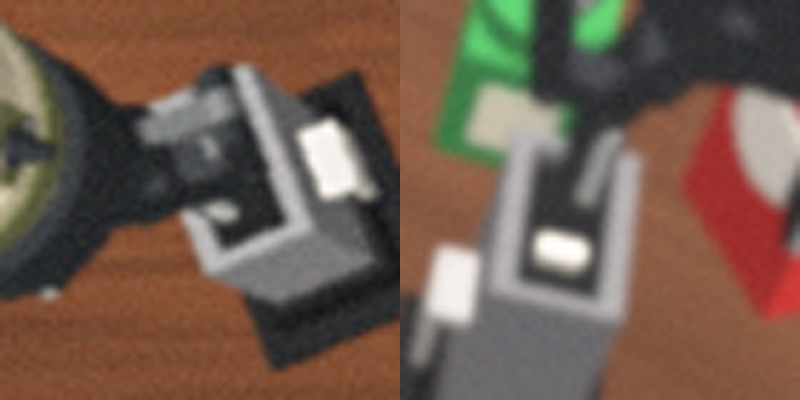

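The scene crop shows the finger over the slot's open half, at (600,165), clear of the nub at (560,250). Lowering in steps and watching the force.

>>> arm_command:
  motion:
    - {"x": 0.5,"y": 0.3,"z": 6,"rx": 0,"ry": 0,"rz": 0,"hand": -0.3}
    - {"x": 0.5,"y": 0.3,"z": 12,"rx": 0,"ry": 0,"rz": 0,"hand": -0.3}
    - {"x": 0.5,"y": 0.3,"z": 15,"rx": 0,"ry": 0,"rz": 0,"hand": -0.3}
    - {"x": 0.5,"y": 0.3,"z": 15,"rx": 0,"ry": 0,"rz": 0,"hand": -0.3}

```text
clock: 3.65
tcp_pos: [0.5082, 0.2964, 0.1268]
orientation: [-0.0, -0.195, 0.981, -0.0]
wrist_force: [0.2, -0.1, -0.1]
finger_gap: 0.0555
```

>>> arm_command:
  motion:
    - {"x": 0,"y": 0,"z": 1.5,"rx": 0,"ry": 0,"rz": 0,"hand": -0.3}
    - {"x": 0,"y": 0,"z": 1.5,"rx": 0,"ry": 0,"rz": 0,"hand": -0.3}

```text
clock: 3.9
tcp_pos: [0.5086, 0.2967, 0.126]
orientation: [0.0, -0.195, 0.981, 0.0]
wrist_force: [-0.8, 0.1, 0.3]
finger_gap: 0.0556
```

>>> arm_command:
  motion:
    - {"x": 0,"y": 0,"z": 1.5,"rx": 0,"ry": 0,"rz": 0,"hand": -0.3}
    - {"x": 0,"y": 0,"z": 1.5,"rx": 0,"ry": 0,"rz": 0,"hand": -0.3}

```text
clock: 4.15
tcp_pos: [0.5087, 0.2967, 0.1259]
orientation: [0.001, -0.195, 0.981, 0.0]
wrist_force: [-2.8, -1.1, 7.9]
finger_gap: 0.0557
```

```bash
python3 - <<'E'
from snap import *
o=snap("3");target([.5088,.2975,.125],112.4)
c=[crop(o[n],[.52,.275,.14],35) for n in o];print([x[1] for x in c])
cv2.imwrite("pics/s3.png",np.hstack([x[0] for x in c]))
s=get_state();q=s["orientation"];R=Ro.from_quat([q[1],q[2],q[3],q[0]]).as_matrix()
p=o["scene"];w=cloud(p).reshape(-1,3);L=(w-s["tcp_pos"])@R*1000
m=(abs(L[:,0])<15)&(abs(L[:,1]-35)<12)&(L[:,2]>-60)&(L[:,2]<20)
L=L[m];print(np.sort(L[:,2])[-20:].round(1))
E
```

```text
t 4.25 tcp [0.5087 0.2967 0.1259] xaxis [-0.9242 -0.3819 -0.0016] yaxis [-3.819e-01  9.242e-01 -3.000e-04] zax [ 1.6e-03  4.0e-04 -1.0e+00] F [-3.98 -0.68  9.06] gap 0.05543526985976982
shift [-0.4  0.7  0.9] rot [-0.02  0.09  0.05]
[array([136, 201]), array([360, 214])]
[-13.3 -13.1 -12.4 -12.3 -11.1 -10.7 -10.5 -10.4 -10.3 -10.   -9.9  -9.6
  -9.5  -9.2  -9.   -8.8  -8.3  -7.4  -5.8  -4.9]
```

View pics/s3.png

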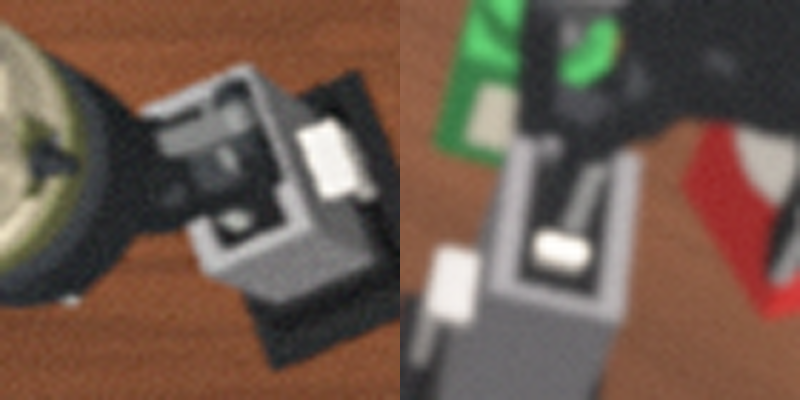

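At TCP z 0.126 the tip reads 9 N and the view shows it inside the slot, so it is on the floor. I'll raise it 3 mm and push toward lamp +x.

>>> arm_command:
  motion:
    - {"x": 0,"y": 0,"z": -3,"rx": 0,"ry": 0,"rz": 0,"hand": -0.3}
    - {"x": 0,"y": 0,"z": -3,"rx": 0,"ry": 0,"rz": 0,"hand": -0.3}
    - {"x": -5,"y": 0,"z": -3,"rx": 0,"ry": 0,"rz": 0,"hand": -0.3}
    - {"x": -10,"y": 0,"z": -3,"rx": 0,"ry": 0,"rz": 0,"hand": -0.3}
    - {"x": -14,"y": 0,"z": -3,"rx": 0,"ry": 0,"rz": 0,"hand": -0.3}
    - {"x": -14,"y": 0,"z": -3,"rx": 0,"ry": 0,"rz": 0,"hand": -0.3}

```text
clock: 5.0
tcp_pos: [0.5219, 0.3021, 0.1271]
orientation: [0.0, -0.195, 0.981, 0.0]
wrist_force: [0.5, 0.1, 0.4]
finger_gap: 0.0556
```

>>> arm_command:
  motion:
    - {"x": -2,"y": 0,"z": 0,"rx": 0,"ry": 0,"rz": 0,"hand": -0.3}
    - {"x": -2,"y": 0,"z": 0,"rx": 0,"ry": 0,"rz": 0,"hand": -0.3}

```text
clock: 5.25
tcp_pos: [0.5233, 0.3027, 0.1272]
orientation: [-0.0, -0.195, 0.981, 0.0]
wrist_force: [0.9, -0.3, -0.0]
finger_gap: 0.0551
```

```bash
python3 - <<'E'
from snap import *
o=snap("4");target([.5088,.2975,.125],112.4)
c=[crop(o[n],[.53,.275,.14],35) for n in o];print([x[1] for x in c])
cv2.imwrite("pics/s4.png",np.hstack([x[0] for x in c]))
E
```

```text
t 5.35 tcp [0.5233 0.3027 0.1273] xaxis [-9.242e-01 -3.819e-01 -1.000e-04] yaxis [-3.819e-01  9.242e-01  1.000e-04] zax [ 0.e+00  1.e-04 -1.e+00] F [-0.22  0.89 -0.33] gap 0.05547379085433193
shift [15.4  0.7  2.3] rot [0.   0.   0.05]
[array([136, 196]), array([358, 217])]
```

View pics/s4.png

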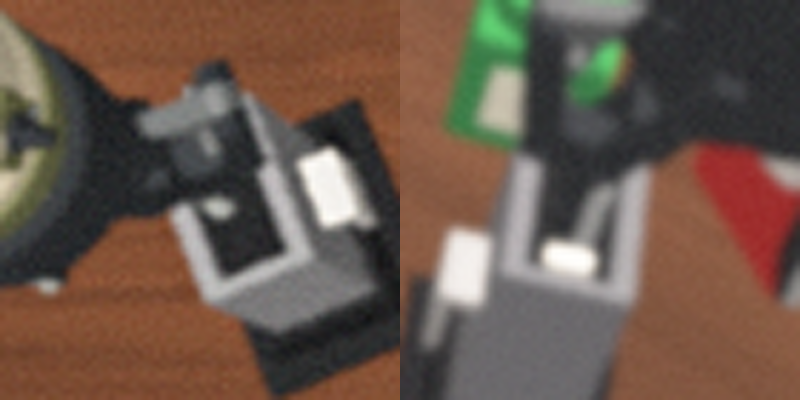

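The nub is moving toward the far end: it is now at scene crop (570,258), close to the wall. I'll keep pushing until the force rises.

>>> arm_command:
  motion:
    - {"x": -2,"y": 0,"z": 0,"rx": 0,"ry": 0,"rz": 0,"hand": -0.3}
    - {"x": -2,"y": 0,"z": 0,"rx": 0,"ry": 0,"rz": 0,"hand": -0.3}

```text
clock: 5.6
tcp_pos: [0.5252, 0.3035, 0.1274]
orientation: [0.0, -0.195, 0.981, 0.0]
wrist_force: [-1.3, -0.2, 1.0]
finger_gap: 0.0557
```

>>> arm_command:
  motion:
    - {"x": -1.5,"y": 0,"z": 0,"rx": 0,"ry": 0,"rz": 0,"hand": -0.3}
    - {"x": -1.5,"y": 0,"z": 0,"rx": 0,"ry": 0,"rz": 0,"hand": -0.3}

```text
clock: 5.85
tcp_pos: [0.5266, 0.3041, 0.1274]
orientation: [0.0, -0.195, 0.981, 0.0]
wrist_force: [-1.8, -1.2, 0.8]
finger_gap: 0.055
```

>>> arm_command:
  motion:
    - {"x": -1.5,"y": 0,"z": 0,"rx": 0,"ry": 0,"rz": 0,"hand": -0.3}
    - {"x": -1.5,"y": 0,"z": 0,"rx": 0,"ry": 0,"rz": 0,"hand": -0.3}

```text
clock: 6.1
tcp_pos: [0.5281, 0.3047, 0.1274]
orientation: [0.0, -0.195, 0.981, 0.0]
wrist_force: [-1.2, -1.2, 1.3]
finger_gap: 0.0554
```

```bash
python3 - <<'E'
from snap import *
o=snap("5");target([.5088,.2975,.125],112.4)
c=[crop(o[n],[.53,.275,.14],35) for n in o];print([x[1] for x in c])
cv2.imwrite("pics/s5.png",np.hstack([x[0] for x in c]))
E
```

```text
t 6.2 tcp [0.5279 0.3047 0.1273] xaxis [-9.242e-01 -3.819e-01 -2.000e-04] yaxis [-3.819e-01  9.242e-01  1.000e-04] zax [ 1.e-04  2.e-04 -1.e+00] F [-1.32 -0.91  0.96] gap 0.05525278424978626
shift [20.4  0.7  2.3] rot [0.01 0.01 0.05]
[array([136, 196]), array([358, 217])]
```

View pics/s5.png

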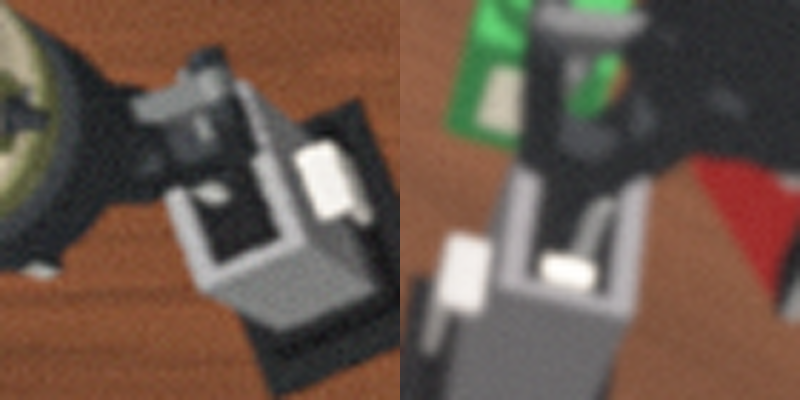

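>>> arm_command:
  motion:
    - {"x": -2,"y": 0,"z": 0,"rx": 0,"ry": 0,"rz": 0,"hand": -0.3}
    - {"x": -2,"y": 0,"z": 0,"rx": 0,"ry": 0,"rz": 0,"hand": -0.3}

```text
clock: 6.45
tcp_pos: [0.5295, 0.3053, 0.1274]
orientation: [-0.0, -0.195, 0.981, -0.0]
wrist_force: [-3.4, -1.3, 2.8]
finger_gap: 0.0556
```

>>> arm_command:
  motion:
    - {"x": -1.5,"y": 0,"z": 0,"rx": 0,"ry": 0,"rz": 0,"hand": -0.3}
    - {"x": -1.5,"y": 0,"z": 0,"rx": 0,"ry": 0,"rz": 0,"hand": -0.3}

```text
clock: 6.7
tcp_pos: [0.531, 0.3059, 0.1276]
orientation: [-0.0, -0.195, 0.981, -0.0]
wrist_force: [-4.5, -1.8, 5.2]
finger_gap: 0.0554
```

```bash
python3 - <<'E'
from snap import *
o=snap("6");target([.5088,.2975,.125],112.4)
c=[crop(o[n],[.53,.275,.14],35) for n in o];print([x[1] for x in c])
cv2.imwrite("pics/s6.png",np.hstack([x[0] for x in c]))
E
```

```text
t 6.8 tcp [0.531  0.3059 0.1276] xaxis [-0.9242 -0.3819 -0.    ] yaxis [-0.3819  0.9242 -0.    ] zax [ 0. -0. -1.] F [-3.8  -1.34  5.2 ] gap 0.05514636868587443
shift [23.8  0.7  2.6] rot [-0.    0.    0.05]
[array([136, 196]), array([358, 217])]
```

View pics/s6.png

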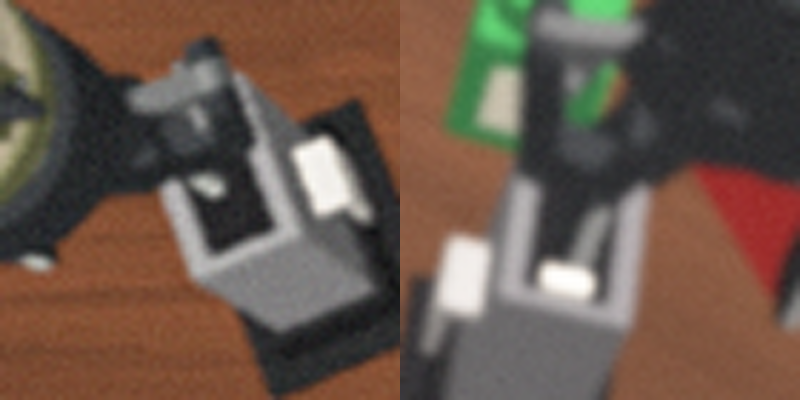

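The force has risen to about 4 N, against about 1 N to slide, so it looks to be at the stop with the lamp starting to lean. I'll back off, lift and check.

>>> arm_command:
  motion:
    - {"x": 4,"y": 0,"z": 0,"rx": 0,"ry": 0,"rz": 0,"hand": -0.3}
    - {"x": 8,"y": 0,"z": 0,"rx": 0,"ry": 0,"rz": 0,"hand": -0.3}
    - {"x": 8,"y": 0,"z": -20,"rx": 0,"ry": 0,"rz": 0,"hand": -0.3}
    - {"x": 8,"y": 0,"z": -60,"rx": 0,"ry": 0,"rz": 0,"hand": -0.4}
    - {"x": 8,"y": 30,"z": -60,"rx": 0,"ry": 0,"rz": 0,"hand": -0.5}
    - {"x": 8,"y": 60,"z": -60,"rx": 0,"ry": 0,"rz": 0,"hand": -0.5}

```text
clock: 7.55
tcp_pos: [0.5015, 0.3591, 0.188]
orientation: [0.001, -0.194, 0.981, 0.0]
wrist_force: [1.2, -1.0, 0.1]
finger_gap: 0.064
```

```bash
python3 - <<'E'
from snap import *
o=snap("7");target([.5323,.2694,.2],112.4)
c=[crop(o[n],[.53,.275,.14],35) for n in o];print([x[1] for x in c])
cv2.imwrite("pics/s7.png",np.hstack([x[0] for x in c]))
for n,b in(("top",(0,0)),("scene",(.9,-2.2))):
    p=o[n];w=cloud(p);H=w[...,2];im=p["image"].astype(int)
    m=(H>.133)&(H<.145)&(abs(w[...,0]-.532)<.05)&(abs(w[...,1]-.267)<.045)
    P=w[m];print(n,len(P),rect(P[:,:2]))
    k=m&(im.min(-1)>175)
    k=(H>.130)&(H<.142)&(abs(w[...,0]-.532)<.03)&(abs(w[...,1]-.267)<.03)&(im.min(-1)>190)
    c=np.array(rect(P[:,:2])[0])
    xl=np.array([.9245,.381]);d=(w[k][:,:2].mean(0)*1000-c);print("nub n",k.sum(),"lamp x",d@xl,"y",d@[-.381,.9245])
E
```

```text
t 7.65 tcp [0.5    0.3607 0.1873] xaxis [-0.923  -0.3848 -0.0011] yaxis [-0.3848  0.923   0.0011] zax [ 7.0e-04  1.4e-03 -1.0e+00] F [ 0.55 -0.42 -0.07] gap 0.06429734092439376
shift [  5.3 -96.7 -12.8] rot [0.06 0.07 0.23]
[array([136, 196]), array([358, 217])]
top 455 ((531.4894409179688, 268.5047302246094), (65.70098114013672, 40.74847412109375), 21.997228622436523)
nub n 52 lamp x 9.765705214547799 y 0.7575025729027082
scene 442 ((531.7406616210938, 266.3193359375), (66.1385269165039, 39.99303436279297), 22.4119930267334)
nub n 43 lamp x 21.16127364099896 y 0.512273389026234
```

View pics/s7.png

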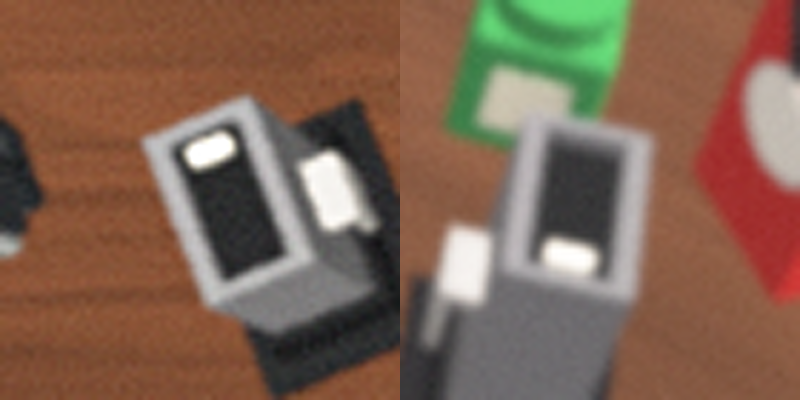

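The switch shows on: the nub is at the +x end of the slot, with the scene measurement giving 21 mm. The top-view average was contaminated by other white pixels, but the picture agrees. The lamp stands upright in its dock, so I grasp it next.

```bash
python3 - <<'E'
from go import *
target([.5316,.2688,.094],112.3)
E
```

```text
t 7.65 tcp [0.5    0.3607 0.1873] xaxis [-0.923  -0.3848 -0.0011] yaxis [-0.3848  0.923   0.0011] zax [ 7.0e-04  1.4e-03 -1.0e+00] F [ 0.55 -0.42 -0.07] gap 0.06429734092439376
shift [  6.3 -97.1  93.2] rot [0.06 0.07 0.33]
```

>>> arm_command:
  motion:
    - {"x": 6,"y": -50,"z": -5,"rx": 0,"ry": 0,"rz": 0,"hand": -0.5}
    - {"x": 6,"y": -97,"z": -5,"rx": 0,"ry": 0,"rz": 0,"hand": -0.5}
    - {"x": 6,"y": -97,"z": 10,"rx": 0,"ry": 0,"rz": 0,"hand": -0.5}
    - {"x": 6,"y": -97,"z": 10,"rx": 0,"ry": 0,"rz": 0,"hand": -0.5}
    - {"x": 6,"y": -97,"z": 10,"rx": 0,"ry": 0,"rz": 0,"hand": -0.5}

```text
clock: 8.28
tcp_pos: [0.5319, 0.267, 0.1771]
orientation: [-0.0, -0.195, 0.981, 0.0]
wrist_force: [-0.1, -0.2, -0.4]
finger_gap: 0.0639
```

```bash
python3 - <<'E'
from go import *
target([.5316,.2688,.094],112.3)
E
```

```text
t 8.275 tcp [0.5319 0.267  0.1771] xaxis [-9.238e-01 -3.828e-01  4.000e-04] yaxis [-3.828e-01  9.238e-01  2.000e-04] zax [-5.e-04  0.e+00 -1.e+00] F [-0.13 -0.19 -0.4 ] gap 0.06392201830580199
shift [-0.4  1.8 83.1] rot [ 0.01 -0.02  0.21]
```

>>> arm_command:
  motion:
    - {"x": 0,"y": 2,"z": 25,"rx": 0,"ry": 0,"rz": 0,"hand": -0.5}
    - {"x": 0,"y": 2,"z": 55,"rx": 0,"ry": 0,"rz": 0,"hand": -0.5}
    - {"x": 0,"y": 2,"z": 83,"rx": 0,"ry": 0,"rz": 0,"hand": -0.5}
    - {"x": 0,"y": 2,"z": 83,"rx": 0,"ry": 0,"rz": 0,"hand": -0.5}
    - {"x": 0,"y": 2,"z": 83,"rx": 0,"ry": 0,"rz": 0,"hand": -0.5}

```text
clock: 8.9
tcp_pos: [0.5321, 0.2691, 0.0955]
orientation: [0.001, -0.195, 0.981, 0.0]
wrist_force: [-0.1, -1.4, 0.1]
finger_gap: 0.0641
```

>>> arm_command:
  motion:
    - {"x": 0,"y": 0,"z": 0,"rx": 0,"ry": 0,"rz": 0,"hand": 0.3}
    - {"x": 0,"y": 0,"z": 0,"rx": 0,"ry": 0,"rz": 0,"hand": 0.3}
    - {"x": 0,"y": 0,"z": 0,"rx": 0,"ry": 0,"rz": 0,"hand": 0.3}
    - {"x": 0,"y": 0,"z": 0,"rx": 0,"ry": 0,"rz": 0,"hand": 0.3}
  force: 50

```text
clock: 9.4
tcp_pos: [0.5327, 0.269, 0.096]
orientation: [0.002, -0.195, 0.981, 0.001]
wrist_force: [0.0, 1.0, 6.1]
finger_gap: 0.0395
```

Gripped, with the opening at 39.5 mm. Lifting straight up.

>>> arm_command:
  motion:
    - {"x": 0,"y": 0,"z": -8,"rx": 0,"ry": 0,"rz": 0,"hand": 0.3}
    - {"x": 0,"y": 0,"z": -20,"rx": 0,"ry": 0,"rz": 0,"hand": 0.3}
    - {"x": 0,"y": 0,"z": -38,"rx": 0,"ry": 0,"rz": 0,"hand": 0.3}
    - {"x": 0,"y": 0,"z": -60,"rx": 0,"ry": 0,"rz": 0,"hand": 0.3}
    - {"x": 0,"y": 0,"z": -90,"rx": 0,"ry": 0,"rz": 0,"hand": 0.3}
    - {"x": 0,"y": 0,"z": -118,"rx": 0,"ry": 0,"rz": 0,"hand": 0.3}
    - {"x": 0,"y": 0,"z": -118,"rx": 0,"ry": 0,"rz": 0,"hand": 0.3}
    - {"x": 0,"y": 0,"z": -118,"rx": 0,"ry": 0,"rz": 0,"hand": 0.3}

```text
clock: 10.4
tcp_pos: [0.5306, 0.2678, 0.211]
orientation: [-0.001, -0.195, 0.981, -0.0]
wrist_force: [-0.4, -0.3, -5.1]
finger_gap: 0.0397
```

```bash
python3 - <<'E'
from snap import *
o=snap("8");target([.5405,-.1,.214],86.7)
s=get_state()
c=[crop(o[n],[.53,.269,.2],50) for n in o]
cv2.imwrite("pics/s8.png",np.hstack([x[0] for x in c]))
E
```

```text
t 10.5 tcp [0.5303 0.2678 0.2104] xaxis [-0.9242 -0.3819  0.0036] yaxis [-3.819e-01  9.242e-01  2.000e-04] zax [-0.0034 -0.0012 -1.    ] F [ 0.11  0.13 -4.84] gap 0.03918349066534934
shift [ 131.1 -343.8   -3.1] rot [-0.03 -0.21 25.75]
```

View pics/s8.png

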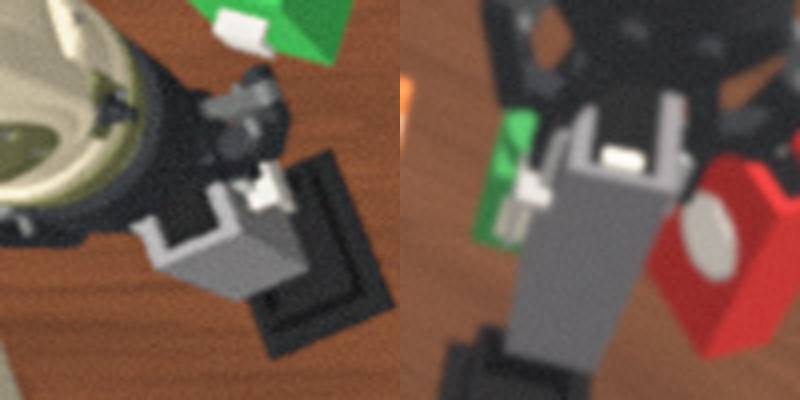

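The lamp is held with its hook at top-view crop (265,185), and the nub is still at the end. Next I carry it in front of the bar while turning.

>>> arm_command:
  motion:
    - {"x": 12,"y": -33,"z": 0,"rx": 0,"ry": 0,"rz": 5,"hand": 0.3}
    - {"x": 28,"y": -73,"z": -1,"rx": 0,"ry": 0,"rz": 11,"hand": 0.3}
    - {"x": 45,"y": -118,"z": -3,"rx": 0,"ry": 0,"rz": 17,"hand": 0.3}
    - {"x": 63,"y": -165,"z": -3,"rx": 0,"ry": 0,"rz": 22,"hand": 0.3}
    - {"x": 81,"y": -212,"z": -3,"rx": 0,"ry": 0,"rz": 25.7,"hand": 0.3}
    - {"x": 99,"y": -259,"z": -3,"rx": 0,"ry": 0,"rz": 25.7,"hand": 0.3}
    - {"x": 115,"y": -302,"z": -3,"rx": 0,"ry": 0,"rz": 25.7,"hand": 0.3}
    - {"x": 127,"y": -334,"z": -3,"rx": 0,"ry": 0,"rz": 25.7,"hand": 0.3}
    - {"x": 127,"y": -334,"z": -3,"rx": 0,"ry": 0,"rz": 25.7,"hand": 0.3}
    - {"x": 127,"y": -334,"z": -3,"rx": 0,"ry": 0,"rz": 25.7,"hand": 0.3}

```text
clock: 11.75
tcp_pos: [0.541, -0.0885, 0.2142]
orientation: [-0.001, 0.029, 1.0, 0.001]
wrist_force: [0.8, 0.9, -4.7]
finger_gap: 0.0396
```

```bash
python3 - <<'E'
from snap import *
o=snap("9");target([.5395,-.14,.214],86.7)
c=[crop(o[n],[.53,-.15,.16],70) for n in o];print([x[1] for x in c])
cv2.imwrite("pics/s9.png",np.hstack([x[0] for x in c]))
E
```

```text
t 11.85 tcp [ 0.5413 -0.0879  0.2147] xaxis [-0.9985  0.0555  0.0012] yaxis [5.550e-02 9.985e-01 7.000e-04] zax [-1.2e-03  7.0e-04 -1.0e+00] F [ 0.43  1.1  -4.38] gap 0.03948003147663366
shift [ -1.1 -52.2   0.7] rot [ 0.04 -0.07  0.12]
[array([317, 153]), array([148,  74])]
```

View pics/s9.png

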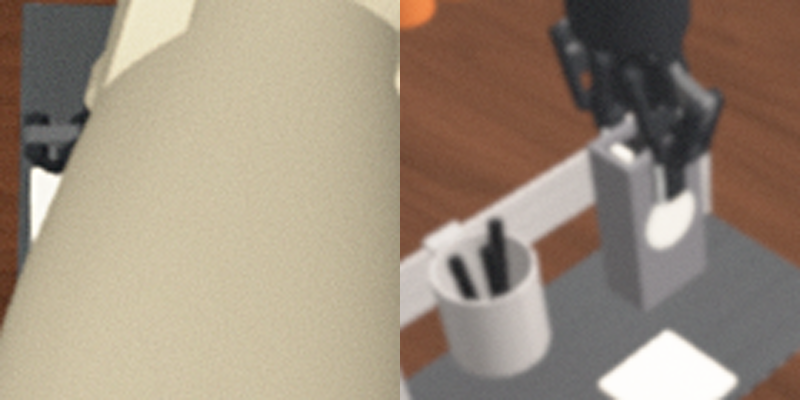

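The arm blocks the top view. The scene view shows the lamp upright in the gripper, lens at crop (670,225), in front of the bar. I'll use the lamp's front face, whose position in the tool is known, to check the scene camera's bias here.

```bash
python3 - <<'E'
from snap import *
s=get_state();q=s["orientation"];R=Ro.from_quat([q[1],q[2],q[3],q[0]]).as_matrix()
p=pickle.load(open("scene_9.pkl","rb"));w=cloud(p);L=(w-s["tcp_pos"])@R*1000
H=w[...,2]
# front face points
m=(H>.125)&(H<.17)&(abs(L[...,0])<28)&(abs(L[...,1]-20)<12)
P=L[m];A=np.c_[P[:,0],P[:,2],np.ones(len(P))]
r=np.abs(P[:,1]-np.median(P[:,1]))<4
c=np.linalg.lstsq(A[r],P[r,1],rcond=None)[0];print("front face n",r.sum(),"med y",np.median(P[r,1]),"fit",c)
# side face (+x lamp = -tool x)
m=(H>.125)&(H<.17)&(abs(L[...,0]+32)<12)&(abs(L[...,1])<14)
P=L[m];r=np.abs(P[:,0]-np.median(P[:,0]))<4
print("side",r.sum(),np.median(P[r,0]), np.linalg.lstsq(np.c_[P[r][:,1],P[r][:,2],np.ones(r.sum())],P[r,0],rcond=None)[0])
m=(abs(L[...,0])<40)&(abs(L[...,1])<26)&(H>.1)&(H<.17)
print("lowest H",np.sort(H[m])[:15].round(4))
# bar
m=(H>.108)&(H<.142)&(abs(w[...,0]-.54)<.06)&(w[...,1]<-.18)&(w[...,1]>-.25)
P=w[m];print("bar front",len(P),np.polyfit(P[:,0]-.54,P[:,1],1), "med z/tool", np.median(L[m],0))
m=(H>.145)&(H<.16)&(abs(w[...,0]-.54)<.06)&(w[...,1]<-.2)&(w[...,1]>-.25);print("bar top z",np.percentile(H[m],[50,90]))
for nm,lo,hi in(("sq",.36,.51),("rd",.57,.7)):
    m=(H>.09)&(H<.152)&(w[...,0]>lo)&(w[...,0]<hi)&(w[...,1]>-.2)&(w[...,1]<-.12);P=w[m]
    print(nm,len(P),np.percentile(P[:,0],[1,99]),np.percentile(P[:,1],[1,99]))
E
```

```text
front face n 304 med y 18.12766444836889 fit [ 3.91326786e-03 -2.12408848e-03  1.82105345e+01]
side 129 -31.31911797429147 [-1.51669753e-02  3.03214477e-03 -3.14950047e+01]
lowest H [0.1255 0.1272 0.1273 0.1273 0.1273 0.1275 0.1276 0.1278 0.1278 0.1279
 0.128  0.128  0.1281 0.1281 0.1283]
bar front 411 [ 0.14794227 -0.20962449] med z/tool [  -4.00603207 -125.23801078   88.61848951]
bar top z [0.14972841 0.15164479]
sq 46 [0.41375663 0.42368365] [-0.14927301 -0.145959  ]
rd 1012 [0.59316469 0.6663932 ] [-0.19437223 -0.13789289]
```

Bias is about −2 mm in y, which agrees with the earlier comparison of the two cameras, so the bar centre is at about (0.5365, −0.2134). The TCP target is (0.538, −0.189), with about 54 mm to descend.

>>> arm_command:
  motion:
    - {"x": -1,"y": -30,"z": 0,"rx": 0,"ry": 0,"rz": 0,"hand": 0.3}
    - {"x": -2,"y": -60,"z": 0,"rx": 0,"ry": 0,"rz": 0,"hand": 0.3}
    - {"x": -2,"y": -85,"z": 0,"rx": 0,"ry": 0,"rz": 0,"hand": 0.3}
    - {"x": -2,"y": -101,"z": 0,"rx": 0,"ry": 0,"rz": 0,"hand": 0.3}
    - {"x": -2,"y": -101,"z": 0,"rx": 0,"ry": 0,"rz": 0,"hand": 0.3}
    - {"x": -2,"y": -101,"z": 0,"rx": 0,"ry": 0,"rz": 0,"hand": 0.3}

```text
clock: 12.6
tcp_pos: [0.538, -0.1889, 0.2152]
orientation: [-0.0, 0.028, 1.0, 0.0]
wrist_force: [0.3, -0.2, -4.4]
finger_gap: 0.0396
```

```bash
python3 - <<'E'
from snap import *
o=snap("10");target([.538,-.189,.16],86.7)
s=get_state();q=s["orientation"];R=Ro.from_quat([q[1],q[2],q[3],q[0]]).as_matrix()
p=o["scene"];w=cloud(p);L=(w-s["tcp_pos"])@R*1000;H=w[...,2]
m=(H>.13)&(H<.17)&(abs(L[...,0])<28)&(abs(L[...,1]-18)<6);print("front y",np.median(L[m][:,1]),m.sum())
m=(H>.13)&(H<.17)&(abs(L[...,0]+32)<6)&(abs(L[...,1])<14);print("side x",np.median(L[m][:,0]),m.sum())
c=[crop(o[n],[.54,-.19,.16],40) for n in o];print([x[1] for x in c])
cv2.imwrite("pics/s10.png",np.hstack([x[0] for x in c]))
E
```

```text
t 12.7 tcp [ 0.5381 -0.1889  0.2153] xaxis [-9.985e-01  5.540e-02  1.000e-04] yaxis [5.540e-02 9.985e-01 3.000e-04] zax [-0.e+00  3.e-04 -1.e+00] F [ 0.97 -0.   -4.42] gap 0.03917459263699259
shift [ 0.1 -0.2 55.3] rot [ 0.02 -0.    0.12]
front y 18.205806980777275 304
side x -31.687533485239094 102
[array([367, 177]), array([161,  98])]
```

View pics/s10.png

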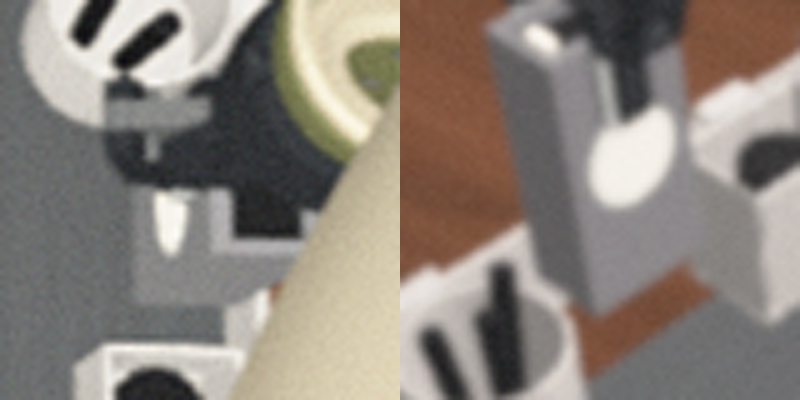

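The lamp hangs between the caddies with clear space on both sides. Lowering while watching the force (−4.4 N is the lamp's weight).

>>> arm_command:
  motion:
    - {"x": 0,"y": 0,"z": 12,"rx": 0,"ry": 0,"rz": 0,"hand": 0.3}
    - {"x": 0,"y": 0,"z": 22,"rx": 0,"ry": 0,"rz": 0,"hand": 0.3}
    - {"x": 0,"y": 0,"z": 27,"rx": 0,"ry": 0,"rz": 0,"hand": 0.3}
    - {"x": 0,"y": 0,"z": 30,"rx": 0,"ry": 0,"rz": 0,"hand": 0.3}
    - {"x": 0,"y": 0,"z": 30,"rx": 0,"ry": 0,"rz": 0,"hand": 0.3}

```text
clock: 13.32
tcp_pos: [0.5379, -0.1899, 0.1851]
orientation: [-0.0, 0.028, 1.0, 0.0]
wrist_force: [-0.3, 0.4, -5.3]
finger_gap: 0.0394
```

>>> arm_command:
  motion:
    - {"x": 0,"y": 0,"z": 3,"rx": 0,"ry": 0,"rz": 0,"hand": 0.3}
    - {"x": 0,"y": 0,"z": 6,"rx": 0,"ry": 0,"rz": 0,"hand": 0.3}
    - {"x": 0,"y": 0,"z": 6,"rx": 0,"ry": 0,"rz": 0,"hand": 0.3}

```text
clock: 13.7
tcp_pos: [0.5378, -0.1898, 0.179]
orientation: [-0.0, 0.028, 1.0, 0.0]
wrist_force: [0.1, 0.3, -4.8]
finger_gap: 0.0397
```

>>> arm_command:
  motion:
    - {"x": 0,"y": 0,"z": 6,"rx": 0,"ry": 0,"rz": 0,"hand": 0.3}
    - {"x": 0,"y": 0,"z": 12,"rx": 0,"ry": 0,"rz": 0,"hand": 0.3}
    - {"x": 0,"y": 0,"z": 14,"rx": 0,"ry": 0,"rz": 0,"hand": 0.3}
    - {"x": 0,"y": 0,"z": 14,"rx": 0,"ry": 0,"rz": 0,"hand": 0.3}

```text
clock: 14.2
tcp_pos: [0.5378, -0.1898, 0.1649]
orientation: [-0.0, 0.028, 1.0, 0.0]
wrist_force: [-0.8, 0.1, -4.7]
finger_gap: 0.0396
```

>>> arm_command:
  motion:
    - {"x": 0,"y": 0,"z": 2.5,"rx": 0,"ry": 0,"rz": 0,"hand": 0.3}
    - {"x": 0,"y": 0,"z": 2.5,"rx": 0,"ry": 0,"rz": 0,"hand": 0.3}

```text
clock: 14.45
tcp_pos: [0.538, -0.1898, 0.1627]
orientation: [-0.0, 0.028, 1.0, 0.0]
wrist_force: [0.5, -0.2, -5.4]
finger_gap: 0.0394
```

>>> arm_command:
  motion:
    - {"x": 0,"y": 0,"z": 1.5,"rx": 0,"ry": 0,"rz": 0,"hand": 0.3}
    - {"x": 0,"y": 0,"z": 1.5,"rx": 0,"ry": 0,"rz": 0,"hand": 0.3}

```text
clock: 14.7
tcp_pos: [0.538, -0.1898, 0.1612]
orientation: [-0.0, 0.028, 1.0, 0.0]
wrist_force: [-0.9, -0.3, -5.2]
finger_gap: 0.0392
```

>>> arm_command:
  motion:
    - {"x": 0,"y": 0,"z": 1.5,"rx": 0,"ry": 0,"rz": 0,"hand": 0.3}
    - {"x": 0,"y": 0,"z": 1.5,"rx": 0,"ry": 0,"rz": 0,"hand": 0.3}

```text
clock: 14.95
tcp_pos: [0.5382, -0.1899, 0.16]
orientation: [0.0, 0.028, 1.0, -0.0]
wrist_force: [0.4, 0.6, -3.4]
finger_gap: 0.0393
```

>>> arm_command:
  motion:
    - {"x": 0,"y": 0,"z": 1.5,"rx": 0,"ry": 0,"rz": 0,"hand": 0.3}
    - {"x": 0,"y": 0,"z": 1.5,"rx": 0,"ry": 0,"rz": 0,"hand": 0.3}

```text
clock: 15.2
tcp_pos: [0.5382, -0.1899, 0.1599]
orientation: [0.001, 0.028, 1.0, -0.0]
wrist_force: [-2.7, 3.5, 4.9]
finger_gap: 0.0396
```

```bash
python3 - <<'E'
from snap import *
o=snap("11");target([.538,-.189,.16],86.7)
c=[crop(o[n],[.54,-.19,.14],40) for n in o];print([x[1] for x in c])
cv2.imwrite("pics/s11.png",np.hstack([x[0] for x in c]))
E
```

```text
t 15.3 tcp [ 0.5382 -0.1899  0.1599] xaxis [-0.9984  0.0566 -0.0015] yaxis [ 5.660e-02  9.984e-01 -8.000e-04] zax [ 1.5e-03 -9.0e-04 -1.0e+00] F [-2.43  1.75  5.8 ] gap 0.039327511014209664
shift [ 0.2  0.9 -0.1] rot [-0.05  0.09  0.05]
[array([365, 179]), array([163, 105])]
```

View pics/s11.png

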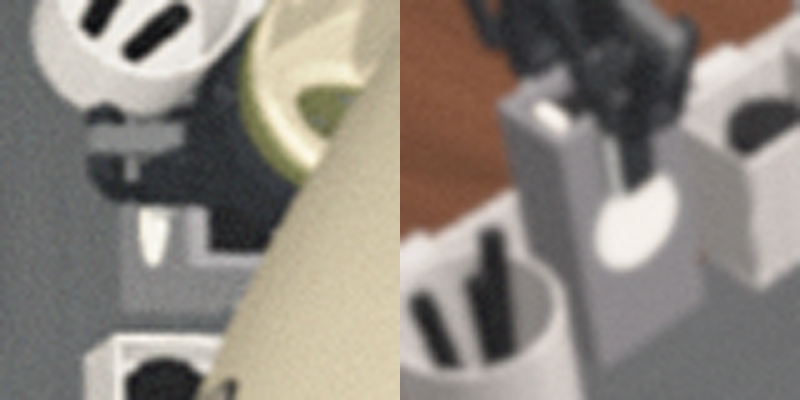

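The load transferred at TCP z 0.160, exactly the predicted hung height. I'll ease off the press, open and retreat upward.

>>> arm_command:
  motion:
    - {"x": 0,"y": 0,"z": -1,"rx": 0,"ry": 0,"rz": 0,"hand": 0.3}
    - {"x": 0,"y": 0,"z": -1,"rx": 0,"ry": 0,"rz": 0,"hand": -0.1}
    - {"x": 0,"y": 0,"z": -1,"rx": 0,"ry": 0,"rz": 0,"hand": -0.3}
    - {"x": 0,"y": 0,"z": -1,"rx": 0,"ry": 0,"rz": 0,"hand": -0.35}
    - {"x": 0,"y": 0,"z": -1,"rx": 0,"ry": 0,"rz": 0,"hand": -0.35}

```text
clock: 15.92
tcp_pos: [0.5381, -0.1899, 0.1593]
orientation: [0.0, 0.028, 1.0, 0.0]
wrist_force: [0.2, 0.4, 0.5]
finger_gap: 0.0576
```

```bash
python3 - <<'E'
from snap import *
o=snap("12");target([.538,-.189,.26],86.7)
c=[crop(o[n],[.54,-.19,.14],40) for n in o];print([x[1] for x in c])
cv2.imwrite("pics/s12.png",np.hstack([x[0] for x in c]))
E
```

```text
t 16.025 tcp [ 0.5381 -0.1899  0.1592] xaxis [-0.9984  0.0567 -0.    ] yaxis [5.670e-02 9.984e-01 1.000e-04] zax [ 0.e+00  1.e-04 -1.e+00] F [-0.69  0.45 -0.33] gap 0.057525837279314304
shift [ 1.000e-01  9.000e-01 -1.008e+02] rot [0.01 0.   0.05]
[array([365, 179]), array([163, 105])]
```

View pics/s12.png

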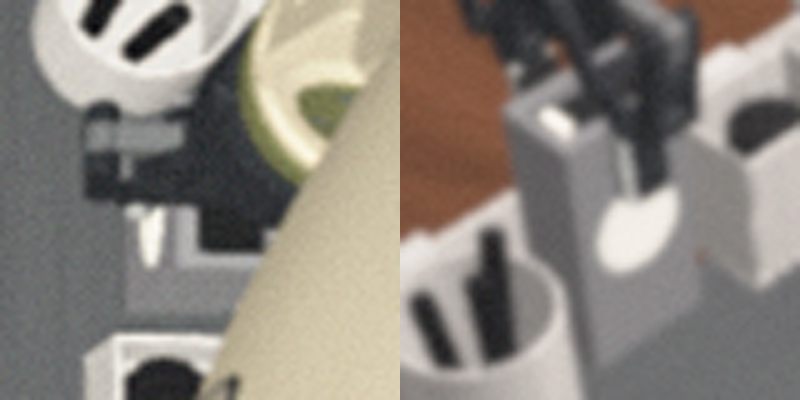

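The lamp hangs freely. I'll retreat straight up, then verify.

>>> arm_command:
  motion:
    - {"x": 0,"y": 0,"z": -15,"rx": 0,"ry": 0,"rz": 0,"hand": -0.35}
    - {"x": 0,"y": 0,"z": -45,"rx": 0,"ry": 0,"rz": 0,"hand": -0.35}
    - {"x": 0,"y": 0,"z": -85,"rx": 0,"ry": 0,"rz": 0,"hand": -0.35}
    - {"x": 0,"y": 30,"z": -85,"rx": 0,"ry": 0,"rz": 0,"hand": -0.5}
    - {"x": 20,"y": 80,"z": -85,"rx": 0,"ry": 0,"rz": 0,"hand": -1}
    - {"x": 50,"y": 130,"z": -85,"rx": 0,"ry": 0,"rz": 0,"hand": -1}
    - {"x": 80,"y": 180,"z": -85,"rx": 0,"ry": 0,"rz": 0,"hand": -1}
    - {"x": 100,"y": 230,"z": -85,"rx": 0,"ry": 0,"rz": 0,"hand": -1}
    - {"x": 110,"y": 280,"z": -85,"rx": 0,"ry": 0,"rz": 0,"hand": -1}
    - {"x": 110,"y": 280,"z": -85,"rx": 0,"ry": 0,"rz": 0,"hand": -1}

```text
clock: 17.27
tcp_pos: [0.4434, 0.0988, 0.2458]
orientation: [0.001, 0.026, 1.0, 0.0]
wrist_force: [-0.2, 0.0, 0.3]
finger_gap: 0.0853
```

```bash
python3 - <<'E'
from snap import *
o=snap("13");target([.4325,.098,.12],90)
c=[crop(o[n],[.54,-.19,.14],50) for n in o];print([x[1] for x in c])
cv2.imwrite("pics/s13.png",np.hstack([x[0] for x in c]))
w=cloud(o["scene"]);H=w[...,2];im=o["scene"]["image"].astype(int)
m=(H>.193)&(H<.212)&(abs(w[...,0]-.54)<.05)&(abs(w[...,1]+.19)<.04)
print("lamp top",m.sum(),np.median(H[m]),rect(w[m][:,:2]))
m=(H>.08)&(H<.15)&(abs(w[...,0]-.54)<.026)&(abs(w[...,1]+.17)<.015);P=w[m]
print("front slope dy/dz",np.polyfit(P[:,2],P[:,1]-(-.057)*(P[:,0]-.54),1))
for nm,lo,hi in(("sq",.36,.51),("rd",.585,.7)):
    m=(H>.09)&(H<.152)&(w[...,0]>lo)&(w[...,0]<hi)&(w[...,1]>-.2)&(w[...,1]<-.12);P=w[m]
    print(nm,len(P),np.percentile(P[:,0],[1,99]),np.percentile(P[:,1],[1,99]))
E
```

```text
t 17.375 tcp [0.4443 0.0963 0.2453] xaxis [-0.9985  0.0549 -0.0017] yaxis [ 5.490e-02  9.985e-01 -2.000e-04] zax [ 1.7e-03 -3.0e-04 -1.0e+00] F [-0.54 -0.47 -0.08] gap 0.08553616387435627
shift [ 12.1   1.1 125.3] rot [-0.01  0.1  -3.15]
[array([355, 169]), array([153,  95])]
lamp top 475 0.19920889648918916 ((538.3475952148438, -187.70733642578125), (43.078975677490234, 65.56751251220703), 87.42298126220703)
front slope dy/dz [ 0.06272362 -0.17946883]
sq 1089 [0.41224899 0.50858012] [-0.19968404 -0.14679519]
rd 998 [0.59290152 0.66638019] [-0.19510986 -0.13801318]
```

View pics/s13.png

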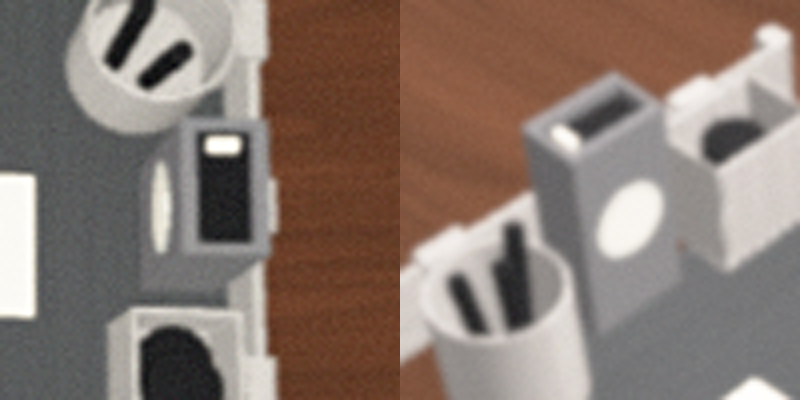

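The lamp is hung between the caddies: lean about 0.06 rad, top at 0.199, nub at the on end in top crop (222,146), and the caddies unmoved. Next is the orange square jar confirmed earlier, measured at (0.4325, 0.098).

>>> arm_command:
  motion:
    - {"x": 12,"y": 1,"z": 30,"rx": 0,"ry": 0,"rz": -3.2,"hand": -1}
    - {"x": 12,"y": 1,"z": 70,"rx": 0,"ry": 0,"rz": -3.2,"hand": -1}
    - {"x": 12,"y": 1,"z": 110,"rx": 0,"ry": 0,"rz": -3.2,"hand": -1}
    - {"x": 12,"y": 1,"z": 125,"rx": 0,"ry": 0,"rz": -3.2,"hand": -1}
    - {"x": 12,"y": 1,"z": 125,"rx": 0,"ry": 0,"rz": -3.2,"hand": -1}
    - {"x": 12,"y": 1,"z": 125,"rx": 0,"ry": 0,"rz": -3.2,"hand": -1}

```text
clock: 18.12
tcp_pos: [0.4332, 0.0968, 0.1202]
orientation: [0.001, 0.001, 1.0, 0.0]
wrist_force: [-0.3, -0.3, 0.3]
finger_gap: 0.0853
```

```bash
python3 - <<'E'
from snap import *
o=snap("14");target([.4325,.098,.02],90)
c=[crop(o[n],[.4325,.098,.06],50) for n in o];print([x[1] for x in c])
cv2.imwrite("pics/s14.png",np.hstack([x[0] for x in c]))
E
```

```text
t 18.225 tcp [0.4333 0.0972 0.1204] xaxis [-1.      0.0017 -0.0022] yaxis [1.7e-03 1.0e+00 1.0e-04] zax [ 2.2e-03  1.0e-04 -1.0e+00] F [-0.29 -0.18 -0.49] gap 0.085660632300032
shift [  1.    0.8 100.4] rot [ 0.01  0.12 -0.1 ]
[array([214, 229]), array([284, 153])]
```

View pics/s14.png

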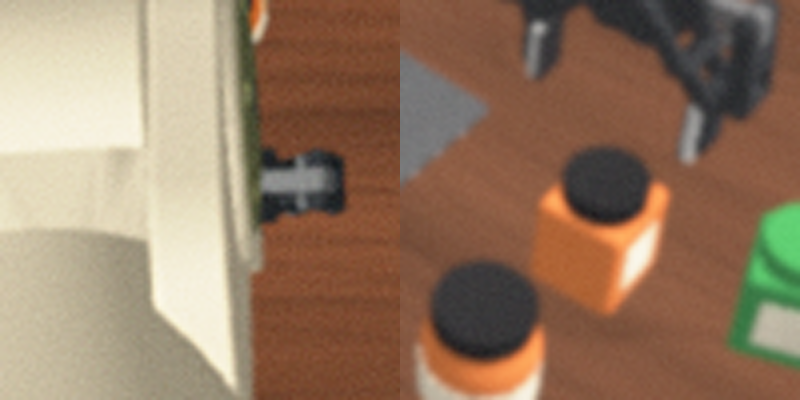

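The scene crop shows the open fingers straddling the orange square jar, lid at (605,185). The green look-alike is at the right edge and the round jar at lower left, both clear. Lowering and gripping.

>>> arm_command:
  motion:
    - {"x": 1,"y": 1,"z": 30,"rx": 0,"ry": 0,"rz": 0,"hand": -1}
    - {"x": 1,"y": 1,"z": 65,"rx": 0,"ry": 0,"rz": 0,"hand": -1}
    - {"x": 1,"y": 1,"z": 90,"rx": 0,"ry": 0,"rz": 0,"hand": -1}
    - {"x": 1,"y": 1,"z": 100,"rx": 0,"ry": 0,"rz": 0,"hand": -1}
    - {"x": 1,"y": 1,"z": 100,"rx": 0,"ry": 0,"rz": 0,"hand": -1}
    - {"x": 1,"y": 1,"z": 100,"rx": 0,"ry": 0,"rz": 0,"hand": 0}
    - {"x": 1,"y": 1,"z": 100,"rx": 0,"ry": 0,"rz": 0,"hand": 0.1}
    - {"x": 1,"y": 1,"z": 100,"rx": 0,"ry": 0,"rz": 0,"hand": 0.1}
    - {"x": 1,"y": 1,"z": 100,"rx": 0,"ry": 0,"rz": 0,"hand": 0.1}
    - {"x": 1,"y": 1,"z": 100,"rx": 0,"ry": 0,"rz": 0,"hand": 0.1}
  force: 40

```text
clock: 19.48
tcp_pos: [0.4323, 0.0986, 0.0205]
orientation: [0.001, 0.0, 1.0, -0.0]
wrist_force: [-0.8, -0.7, 6.0]
finger_gap: 0.0535
```

```bash
python3 - <<'E'
from snap import *
target([.5435,-.0832,.12],86.7)
E
```

```text
t 19.475 tcp [0.4323 0.0986 0.0205] xaxis [-1.0e+00  8.0e-04 -2.6e-03] yaxis [ 8.e-04  1.e+00 -0.e+00] zax [ 0.0026 -0.     -1.    ] F [-0.79 -0.72  5.97] gap 0.053460334842211084
shift [-111.6 -181.7  -99.2] rot [0.   0.15 3.25]
```

>>> arm_command:
  motion:
    - {"x": 0,"y": 0,"z": -15,"rx": 0,"ry": 0,"rz": 0,"hand": 0.1}
    - {"x": 0,"y": 0,"z": -50,"rx": 0,"ry": 0,"rz": 0,"hand": 0.1}
    - {"x": 0,"y": -20,"z": -80,"rx": 0,"ry": 0,"rz": 0,"hand": 0.1}
    - {"x": -22,"y": -60,"z": -80,"rx": 0,"ry": 0,"rz": 1,"hand": 0.1}
    - {"x": -50,"y": -100,"z": -80,"rx": 0,"ry": 0,"rz": 2,"hand": 0.1}
    - {"x": -80,"y": -140,"z": -80,"rx": 0,"ry": 0,"rz": 3.2,"hand": 0.1}
    - {"x": -103,"y": -170,"z": -80,"rx": 0,"ry": 0,"rz": 3.2,"hand": 0.1}
    - {"x": -111.5,"y": -181.5,"z": -80,"rx": 0,"ry": 0,"rz": 3.2,"hand": 0.1}
    - {"x": -111.5,"y": -181.5,"z": -80,"rx": 0,"ry": 0,"rz": 3.2,"hand": 0.1}
    - {"x": -111.5,"y": -181.5,"z": -80,"rx": 0,"ry": 0,"rz": 3.2,"hand": 0.1}

```text
clock: 20.72
tcp_pos: [0.5411, -0.0817, 0.0989]
orientation: [-0.001, 0.028, 1.0, 0.001]
wrist_force: [-0.3, 0.6, -2.9]
finger_gap: 0.0539
```

```bash
python3 - <<'E'
from snap import *
o=snap("15");target([.5437,-.083,.0345],86.7)
c=[crop(o[n],[.5437,-.083,.06],50) for n in o];print([x[1] for x in c])
cv2.imwrite("pics/s15.png",np.hstack([x[0] for x in c]))
w=cloud(o["scene"]);H=w[...,2];im=o["scene"]["image"].astype(int)
m=(H>.08)&(H<.14)&(abs(w[...,0]-.54)<.06)&(abs(w[...,1]+.083)<.04)&(im[...,0]>im[...,2]+80)
P=w[m];print(len(P),P.min(0),P.max(0))
E
```

```text
t 20.825 tcp [ 0.5415 -0.0817  0.0992] xaxis [-0.9985  0.0552  0.001 ] yaxis [5.520e-02 9.985e-01 6.000e-04] zax [-1.e-03  6.e-04 -1.e+00] F [-0.29  0.25 -3.07] gap 0.053577937798229336
shift [-2.4 -1.2 64.7] rot [ 0.03 -0.06  0.13]
[array([297, 175]), array([190, 143])]
410 [ 0.51887488 -0.10775802  0.08209344] [ 0.57071447 -0.05375551  0.13992605]
```

View pics/s15.png

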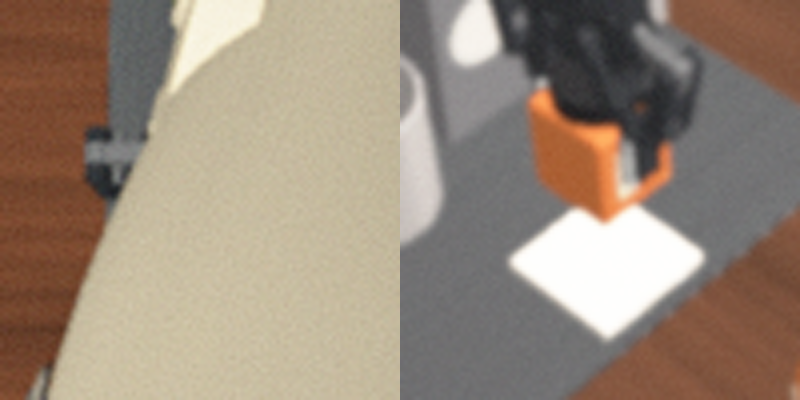

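The jar is held upright above the plate, body at scene crop (600,155) and plate at (607,265). Lowering slowly.

>>> arm_command:
  motion:
    - {"x": -1,"y": -1,"z": 15,"rx": 0,"ry": 0,"rz": 0,"hand": 0.1}
    - {"x": -2,"y": -1,"z": 35,"rx": 0,"ry": 0,"rz": 0,"hand": 0.1}
    - {"x": -2,"y": -1,"z": 50,"rx": 0,"ry": 0,"rz": 0,"hand": 0.1}
    - {"x": -2,"y": -1,"z": 58,"rx": 0,"ry": 0,"rz": 0,"hand": 0.1}
    - {"x": -2,"y": -1,"z": 60,"rx": 0,"ry": 0,"rz": 0,"hand": 0.1}
    - {"x": -2,"y": -1,"z": 61,"rx": 0,"ry": 0,"rz": 0,"hand": 0.1}
    - {"x": -2,"y": -1,"z": 62,"rx": 0,"ry": 0,"rz": 0,"hand": 0.1}
    - {"x": -2,"y": -1,"z": 62,"rx": 0,"ry": 0,"rz": 0,"hand": 0.1}

```text
clock: 21.82
tcp_pos: [0.5447, -0.0842, 0.0376]
orientation: [0.0, 0.028, 1.0, -0.0]
wrist_force: [-0.0, -0.4, -3.6]
finger_gap: 0.0536
```

>>> arm_command:
  motion:
    - {"x": 0,"y": 0,"z": 1,"rx": 0,"ry": 0,"rz": 0,"hand": 0.1}
    - {"x": 0,"y": 0,"z": 1,"rx": 0,"ry": 0,"rz": 0,"hand": 0.1}

```text
clock: 22.08
tcp_pos: [0.5444, -0.0841, 0.0363]
orientation: [-0.0, 0.028, 1.0, 0.0]
wrist_force: [-0.4, -0.4, -3.5]
finger_gap: 0.0535
```

>>> arm_command:
  motion:
    - {"x": 0,"y": 0,"z": 1,"rx": 0,"ry": 0,"rz": 0,"hand": 0.1}
    - {"x": 0,"y": 0,"z": 1,"rx": 0,"ry": 0,"rz": 0,"hand": 0.1}

```text
clock: 22.32
tcp_pos: [0.5443, -0.0841, 0.0352]
orientation: [-0.0, 0.028, 1.0, 0.0]
wrist_force: [-0.4, -0.2, -3.1]
finger_gap: 0.0535
```

>>> arm_command:
  motion:
    - {"x": 0,"y": 0,"z": 1,"rx": 0,"ry": 0,"rz": 0,"hand": 0.1}
    - {"x": 0,"y": 0,"z": 1,"rx": 0,"ry": 0,"rz": 0,"hand": 0.1}

```text
clock: 22.58
tcp_pos: [0.5445, -0.0841, 0.0346]
orientation: [0.0, 0.028, 1.0, 0.0]
wrist_force: [-0.9, 0.6, -0.4]
finger_gap: 0.0536
```

>>> arm_command:
  motion:
    - {"x": 0,"y": 0,"z": 0.5,"rx": 0,"ry": 0,"rz": 0,"hand": 0.1}
    - {"x": 0,"y": 0,"z": 0.5,"rx": 0,"ry": 0,"rz": 0,"hand": 0.1}

```text
clock: 22.82
tcp_pos: [0.5445, -0.0841, 0.0346]
orientation: [0.0, 0.028, 1.0, -0.0]
wrist_force: [-3.2, 1.0, 4.5]
finger_gap: 0.0537
```

The weight is on the plate at the expected height of 0.0346. Releasing gently, then going straight up.

>>> arm_command:
  motion:
    - {"x": 0,"y": 0,"z": -0.5,"rx": 0,"ry": 0,"rz": 0,"hand": -0.3}
    - {"x": 0,"y": 0,"z": -0.5,"rx": 0,"ry": 0,"rz": 0,"hand": -0.6}
    - {"x": 0,"y": 0,"z": -0.5,"rx": 0,"ry": 0,"rz": 0,"hand": -0.8}
    - {"x": 0,"y": 0,"z": -0.5,"rx": 0,"ry": 0,"rz": 0,"hand": -0.8}
    - {"x": 0,"y": 0,"z": -0.5,"rx": 0,"ry": 0,"rz": 0,"hand": -0.8}
    - {"x": 0,"y": 0,"z": -15,"rx": 0,"ry": 0,"rz": 0,"hand": -0.8}
    - {"x": 0,"y": 0,"z": -45,"rx": 0,"ry": 0,"rz": 0,"hand": -0.8}
    - {"x": 0,"y": 0,"z": -90,"rx": 0,"ry": 0,"rz": 0,"hand": -0.8}
    - {"x": 0,"y": 0,"z": -140,"rx": 0,"ry": 0,"rz": 0,"hand": -0.8}
    - {"x": 0,"y": 0,"z": -190,"rx": 0,"ry": 0,"rz": 0,"hand": -0.8}

```text
clock: 24.08
tcp_pos: [0.5443, -0.084, 0.2266]
orientation: [0.001, 0.028, 1.0, -0.0]
wrist_force: [1.4, -0.4, 0.5]
finger_gap: 0.0771
```

>>> arm_command:
  motion:
    - {"x": 50,"y": 40,"z": 0,"rx": 0,"ry": 0,"rz": 0,"hand": -0.8}
    - {"x": 60,"y": 90,"z": 0,"rx": 0,"ry": 0,"rz": 0,"hand": -0.8}
    - {"x": 60,"y": 140,"z": 0,"rx": 0,"ry": 0,"rz": 0,"hand": -0.8}
    - {"x": 60,"y": 200,"z": 0,"rx": 0,"ry": 0,"rz": 0,"hand": -0.8}
    - {"x": 60,"y": 250,"z": 0,"rx": 0,"ry": 0,"rz": 0,"hand": -0.8}
    - {"x": 60,"y": 250,"z": 0,"rx": 0,"ry": 0,"rz": 0,"hand": -0.8}
    - {"x": 60,"y": 250,"z": 0,"rx": 0,"ry": 0,"rz": 0,"hand": -0.8}

```text
clock: 24.95
tcp_pos: [0.4985, 0.1687, 0.2244]
orientation: [0.0, 0.028, 1.0, -0.0]
wrist_force: [0.2, -0.5, -0.2]
finger_gap: 0.0769
```

```bash
python3 - <<'E'
from snap import *
o=snap("16");print(get_state()["clock"])
c=[crop(o[n],[.5437,-.13,.06],75) for n in o]
cv2.imwrite("pics/s16.png",np.hstack([x[0] for x in c]))
for n in o:
    w=cloud(o[n]);H=w[...,2];X,Y=w[...,0],w[...,1];im=o[n]["image"].astype(int)
    m=(H>.088)&(H<.102)&(abs(X-.5437)<.05)&(abs(Y+.084)<.045);print(n,"lid",m.sum(),np.median(H[m]),rect(w[m][:,:2]))
    m=(H>.193)&(H<.212)&(abs(X-.54)<.05)&(abs(Y+.19)<.04);print("lamp top",m.sum(),np.median(H[m]),rect(w[m][:,:2]))
    for nm,a,b in(("rj0",.658,.0885),("rj1",.544,.096)):
        m=(H>.073)&(H<.09)&(abs(X-a)<.045)&(abs(Y-b)<.045);print(nm,m.sum(),rect(w[m][:,:2])[0] if m.sum()>5 else "")
    for nm,lo,hi in(("sq",.36,.5),("rd",.585,.7)):
        m=(H>.09)&(H<.152)&(X>lo)&(X<hi)&(Y>-.2)&(Y<-.12);P=w[m];print(nm,len(P),np.percentile(P[:,0],[1,99]),np.percentile(P[:,1],[1,99]))
E
```

```text
25.05
top lid 445 0.09560075020117928 ((544.0551147460938, -83.12129211425781), (48.65074920654297, 48.34050750732422), 69.66368103027344)
lamp top 746 0.19945575301238272 ((537.5846557617188, -185.52825927734375), (40.667877197265625, 65.04959869384766), 86.28284454345703)
rj0 518 (657.532470703125, 88.97975158691406)
rj1 531 (543.7098388671875, 95.63871765136719)
sq 1117 [0.4103308  0.48490089] [-0.19972139 -0.14503766]
rd 593 [0.59006547 0.66259507] [-0.19903247 -0.13640996]
scene lid 328 0.09457455147821997 ((545.7101440429688, -84.90704345703125), (49.1318473815918, 48.70014953613281), 24.270992279052734)
lamp top 480 0.1991441530362164 ((538.2202758789062, -187.88014221191406), (42.957359313964844, 66.15985107421875), 87.22782135009766)
rj0 634 (659.8853149414062, 87.08338165283203)
rj1 520 (545.0884399414062, 95.64640808105469)
sq 1070 [0.41193983 0.48926495] [-0.19971843 -0.14663422]
rd 998 [0.59312913 0.66640939] [-0.19340182 -0.13807482]
```

View pics/s16.png

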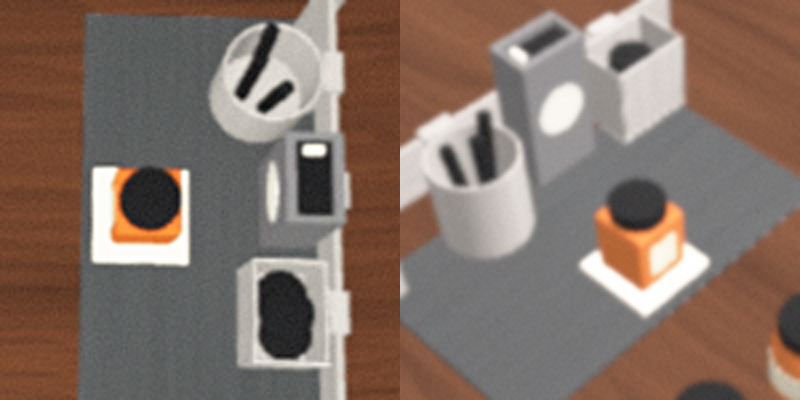

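The jar is upright on the plate, with its lid centre within about 2 mm of the plate centre in each camera. The lamp is hung and on, and the caddies and round jars are unmoved. Handing in.

```bash
python3 -c "
from workcell import hand_in
print(hand_in())"
```

```text
the job is handed in; nothing more can be done
None
```

The job is done and handed in at about 25 s on the clock; no verdict was reported. I slid the switch on with the lamp in its dock, hung the lamp by its hook in the gap between the caddies, and set the orange square jar on the check plate. Everything is released and the arm is clear.

My last checks, from both cameras:
- **Lamp:** it hangs near the bar's middle with a lean of about 0.06 rad, and its nub is at the on end.
- **Square jar:** it stands upright with its lid centre within about 2 mm of the plate's centre. The lid height matches the jar standing on the plate.
- **Caddies and round jars:** all are within about 1 mm of where they started.

Three things went wrong or disagreed along the way:
- **Refused move:** the first move was refused because its rows lacked some keys; nothing moved.
- **Camera offset:** the scene camera reads about 2 mm low in y compared with the robot and the top camera, and I corrected for this when hooking the lamp.
- **Switch reading:** one top-view measurement put the nub at about 10 mm instead of 20 mm. I put this down to other white pixels, because the picture itself and the scene camera (21 mm) both showed it fully on.

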